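Hang the red shop bin on the slatted panel

ROBOT

A 6-joint arm with a two-finger parallel gripper is mounted at the origin on the work surface. World frame = base frame: x ahead of the robot, y to its left, z up, the work surface at z = 0. Lengths are in m, angles in rad, forces in N, time in s.
With the tool pointing down it reaches from about 0.35 to 0.975 m from the base axis. Payload 4.9 kg.
Tool frame: the origin (TCP) lies at the centre of the arm's flange, where the gripper is bolted on; the fingertips stand 173 mm ahead of it and the grasp point (between the pads) lies 155 mm ahead of it (ctrl.finger_overhang is the distance from the TCP to the fingertips, in m); z points along the fingers, y is the direction in which the jaws open and shut (so a half turn about z gives the same grasp; the last joint's range is limited). The gripper opens to 85 mm and grips with 20 to 120 N. Pads are 22 mm wide; open, the fingers measure 114 mm over their backs; the gripper's body (76 mm by 85 mm) begins 54 mm behind the grasp point. The pads swing forward as they close: fully open they stand 13 mm farther back than shut.
Start: joints at [-1.313, 0.053, 1.613, -0, 1.476, -0.119], TCP at [0.23, -0.581, 0.405] pointing down, gripper open.
Joint ranges: [-3.01, 3.01], [-1.01, 2.22], [0.06, 2.58], [-1.02, 4.17], [0.09, 2.62], [-3.14, 3.14]. Speed limits (rad/s): [2.57, 2.57, 3.14, 3.14, 3.14, 3.14].

INTERFACE

Orientations are given as a rotation vector (axis times angle).
In Python, from station import ctrl, eyes, spotter gives the robot as it stands.
- The arm moves only by the shell command python3 -m crank 'ROWS' [FORCE]. ROWS is JSON, a list of rows, each a list of 7 numbers: the turn, a rotation vector about the tool's x, y, z in rad, then the shift along the tool's x, y, z in mm, then the closure, from -1 (fully open) to 1 (shut). A call has 1 to 8 rows; each row shifts and turns the pose as measured when the row begins, along the tool's axes as they then stand; what a row does not reach is not made up. A row lasts 1/12 s, in which the tool goes at most 41.7 mm and 7.16 degrees, less where a joint would pass 70% of its speed; a pose out of reach is approached as far as the arm can. A call is refused whole if a number of a shift passes 41.7 or a number of a turn 0.125, either way. A call with a gripper value outside its range is refused whole. The fingers move at their own pace and stop on an object; FORCE is the grip in N (left out, the last holds). Time passes only in rows, so rows that do not move let the fingers close. It gives the time, the measured TCP pose, the force and the opening at its end, in the units of the state.
- ctrl.get_obs(): the state, without advancing time (a new reading comes with each control period).
- eyes.get_image(name): name is "side" or "top"; returns a dict with "image" (480x640x3 uint8, red, green, blue), "vertical_fov" (degrees; the focal length in pixels is half the picture's height over the tangent of half this angle, whatever the lens; pixels are square), "cx", "cy" (the principal point, pixels), "rvec" (rotation vector, rad) and "tvec" (3), from world to camera coordinates, as OpenCV has them. Camera axes: x right, y down, z forward; pixel columns grow to the right and rows downward; lengths in m; the calibration is good to about 2 mm. A picture is of the moment at which its call begins. There is no depth.
- ctrl.finish_job(): hands the job in, once; it reports no verdict.
Trained networks look in a picture, given as the dict that the camera call returned (one of the last four; its "shot" number tells which), for a name from the list of things; names that differ only in an ending like _2 or _b are one class to them, and where a whole thing is asked for, a point or a joint stands for the part that bears it (a point fixed in the world has none). Each returns a list of dicts, best first, with "confidence" (0 to 1); they miss things now and then, are a little off and sometimes report something else, mostly with a low value. They report only what shows in the picture. A call takes as long as a camera call. They do not tell look-alikes from the thing itself.
- spotter.look_for(query, picture): "centre" ([x, y, z] in m, in world coordinates, good to about 4 mm: the middle of the surface that is visible of it).
- spotter.outline_of(query, picture): "region" (480x640 bool, what is visible of it).
- spotter.mark_of(query, picture): "centre" ([x, y, z] in m, in world coordinates, good to about 4 mm: a listed point, or the origin of a listed thing).
The state is a dict: "t": time; "q": joint angles; "dq": joint speeds; "effort": joint torques, N m; "tool_pos": TCP position; "tool_rot": TCP orientation; "contact_force": force on the tool from outside, world axes, zero at the start; "wrist_torque": the same for the moment, N m; "opening": finger opening in m.
Only numpy, scipy, OpenCV 4.12 (cv2) and the standard library are available. Lean on these libraries where they do the work, as an engineer would, in place of code of your own. Each camera call takes 0.05 s, during which the arm holds its last target.

TASK

Hang the red shop bin in the upper groove of the slatted panel, in the free gap between the two grey bins: tip its nose up, feel its back lip into the groove, then swing it down until it is fully seated with its back flush against the panel, and let go. Go gently - never force the bin or the gripper against the panel or the bins hanging on it - and leave everything else where it stands.

Things in the scene. Friction and masses are not known exactly. Their poses are not given: they have to be found in the camera images.
- red_bin_mid (a point): Centre of the red bin, half-way up. Open plastic bin 56 mm wide (its y), 105 deep (x), 50 high, 0.13 to 0.23 kg. Its +x points to the back wall (outer face 52.5 mm behind this point), -x to the low scoop nose, z up. Side walls are full height from 25 mm in front of this point to the back: grip across them. It starts upright on the table, back roughly to +y of the table.
- red_bin_heel (a point): Heel of the red bin's hanging lip: on the outer back face, 21 mm above red_bin_mid, at the underside of the lip's root. Axes as the bin. Behind it (+x) the root, 4 mm thick, runs back 4 mm level, then a blade 4 mm thick leans back 20 degrees and rises to 19 mm above the heel. The lip is 44 mm wide. Hung, the root rests on the groove's lower edge.
- red_bin_lip (a point): Middle of the top edge of the red bin's lip blade: 9.9 mm behind and 18.3 mm above the heel. Axes as the bin. The lip enters the groove only with the bin tipped nose-up by some 30 degrees; 40 to 45 is comfortable, with the heel then 4 mm above the mouth's lower edge. Seated, it has 2 mm of play and hangs up to 3 degrees nose-down.
- stand: Fixed steel stand with a white slatted panel, 380 mm long, 22 thick, top about 235 mm above the table. Origin on the table under the middle of the panel's face, which is the plane x = 0 and looks to -x; +x goes into the panel, y along its grooves (+y end nearer the robot), z up. Wire hooks with wooden rings hang in the lower groove at y = 125 and -125 mm, reaching 80 mm out; steel feet below.
- groove (a point): Nominal middle of the upper groove: lower edge of its mouth on the face, 185 mm above the table; axes as the stand. The panel is clamped in slots and its groove really lies up to 9 mm higher or lower: NOT in this reading, feel or see it. Mouth 14 mm high; front skin 4 mm thick; hollow behind it to 18 mm from the face, from 8 mm below the mouth to 12 mm above it. All is rigid.
- bay (a point): Middle of the free gap, on the stand: 55 mm out from the face and nominally 164 mm above the table, where the red bin's middle comes to hang (height as uncertain as the groove); axes as the stand. On either side, with its middle 115 mm along y, a grey bin of the same size and shape hangs in the same groove, so the gap is 174 mm wide. The grey bins are part of the panel.
- blue_bin: Blue bin like the red one, standing on the table, 120 mm or more from it in x (nearer or farther); origin at the centre of its underside, axes as the red bin. Not to be used or moved.
- red_jar: Red jar, 54 mm across, 58 mm high; origin at the centre of its underside. Leave it.
- amber_jar: Amber jar with white cap, 54 mm across, 58 mm high; origin at the centre of its underside. Leave it.
- resin_bottle: White bottle, 68 mm across, 170 mm high; origin at the centre of its underside. Leave it.
- mix_cup: Clear mixing cup, 72 mm across at the rim, 85 mm high; origin at the centre of its underside. Leave it.
- round_panel: Round wooden panel, 190 mm across, 16 mm high, on a clear turntable 38 mm high at the far edge of the table; origin at the centre of its underside. Leave it.
There are look-alikes about, which are no part of the job. What is shaped like the part that bears red_bin_mid but brown is not meant.

How it is judged:
On the way:
1. the red bin is tipped nose-up by more than 0.3 rad with its lip inside the upper groove, between the grey bins (angle between red_bin_mid's own z axis and vertical above 0.3 rad and x of red_bin_lip in the frame of stand between 0.005 and 0.025 m and z of red_bin_lip in the frame of stand between 0.168 and 0.225 m and y of red_bin_mid in the frame of stand between -0.06 and 0.06 m), for 0.05 s.
At the end, for the whole second after the job is handed in: The red bin hangs at rest in the upper groove between the grey bins: lip tip over 5 mm behind the panel's face and 188 to 222 mm above the table (groove height varies), bin upright and square to the panel within 0.10 rad, its middle within 50 mm of the gap's middle (x of red_bin_lip in the frame of stand above 0.005 m and z of red_bin_lip in the frame of stand between 0.188 and 0.222 m and angle between red_bin_mid's own z axis and vertical below 0.1 rad and angle between the x axis of red_bin_mid and the x axis of stand, either way round below 0.1 rad and y of red_bin_mid in the frame of stand between -0.05 and 0.05 m and linear speed of red_bin below 0.02 m/s); the robot touches nothing.
It fails at once if the red bin or the gripper is pushed against the panel, its stand or the bins on it with more than 30 N (contact force between any of red_bin, the fingers, the arm and stand above 30 N).
It fails at once if the blue bin or anything else standing about is moved by more than 30 mm (distance of any of blue_bin, red_jar, amber_jar, resin_bottle, mix_cup, round_panel from where it was at the start of the episode above 0.03 m).
It also fails if it takes over 51 s, if anything falls off the work surface, if the arm or the gripper's body presses on something with over 40 N, if the wrist force passes 120 N, or if a joint passes its speed limit or range.

## Working session

There is one attempt and no reset: what is moved stays moved. The work goes in short steps, Python scripts to look and compute and a shell command to move; the robot and the scene stay as the last step left them, time stands still between calls to the robot, and variables do not carry over. Pictures are saved under pics/ and viewed, and the job is handed in when it is done.

```bash
ls; mkdir -p pics; cat > h.py <<'E'
import numpy as np,cv2
from scipy.spatial.transform import Rotation as R
from station import ctrl,eyes,spotter
def K(p):
    f=240/np.tan(np.radians(p["vertical_fov"])/2); return np.array([[f,0,p["cx"]],[0,f,p["cy"]],[0,0,1]])
def proj(p,X):
    return cv2.projectPoints(np.atleast_2d(np.array(X,float)),np.array(p["rvec"],float),np.array(p["tvec"],float),K(p),None)[0][:,0]
def ray(p,u,v):
    Rm=cv2.Rodrigues(np.array(p["rvec"],float))[0]; c=-Rm.T@np.array(p["tvec"],float)
    return c,Rm.T@np.linalg.inv(K(p))@np.array([u,v,1.])
def save(p,n): cv2.imwrite("pics/"+n,p["image"][:,:,::-1])
E
python3 - <<'E'
from h import *
print(ctrl.get_obs())
for n in("side","top"):
    p=eyes.get_image(n); save(p,n+"0.png"); print(n,[ (k,p[k]) for k in p if k!="image"])
    for q in("red_bin_mid","red_bin_heel","red_bin_lip","stand","groove","bay","blue_bin"):
        print(q,[(np.round(d["centre"],4).tolist(),round(d["confidence"],2)) for d in spotter.mark_of(q,p)][:3])
E
```

```text
pics
{'t': 0.0, 'q': array([-1.31302261e+00,  5.33645656e-02,  1.61429228e+00,  3.65938588e-05,
        1.47597820e+00, -1.19001093e-01]), 'dq': array([-0.00074568, -0.00042692,  0.00064088,  0.00044134, -0.00027095,
       -0.00028427]), 'effort': array([-7.26049129e-04, -3.93673611e+01, -3.70179999e+01, -1.61053972e-04,
        7.16890165e-03,  1.00311328e-05]), 'tool_pos': array([ 0.22988768, -0.58090142,  0.40345889]), 'tool_rot': array([-3.08400718e+00, -5.87954557e-01,  1.65237733e-04]), 'contact_force': array([ 1.19413399,  0.23141731, -0.07365571]), 'wrist_torque': array([ 0.01810142, -0.02665711, -0.04647185]), 'opening': 0.0850369064414536}
side [('vertical_fov', 50.26170532333781), ('cx', 320.0363266328165), ('cy', 245.37908583975212), ('rvec', array([ 2.31809449, -0.53674938,  0.20303041])), ('tvec', array([-0.48876039,  0.20058233,  1.29990781])), ('shot', 1)]
red_bin_mid [([0.5357, 0.0025, 0.028], 0.92), ([0.4416, -0.1915, 0.0266], 0.66), ([0.6402, -0.3086, 0.0277], 0.64)]
red_bin_heel [([0.4799, 0.0011, 0.0462], 0.92), ([0.4558, -0.1384, 0.0455], 0.91), ([0.2293, -0.19
[... 380 characters left out ...]
x', 319.21155961732086), ('cy', 231.13333179050602), ('rvec', array([ 2.11647392, -2.10727502,  0.22085916])), ('tvec', array([-0.09643285,  0.53852644,  1.28439999])), ('shot', 2)]
red_bin_mid [([0.537, -0.0029, 0.0209], 0.87), ([0.2461, -0.2422, 0.0252], 0.79), ([0.6411, -0.3096, 0.0221], 0.75)]
red_bin_heel [([0.6927, -0.3124, 0.0464], 0.76), ([0.4543, -0.1352, 0.0461], 0.67), ([0.2314, -0.1948, 0.0474], 0.64)]
red_bin_lip [([0.227, -0.1866, 0.0645], 0.88), ([0.7024, -0.3122, 0.0653], 0.84), ([0.4725, -0.0063, 0.0665], 0.75)]
stand [([0.5544, 0.2448, 0.0011], 0.63)]
groove [([0.554, 0.2426, 0.1844], 0.96)]
bay [([0.5642, 0.1894, 0.1632], 0.55)]
blue_bin [([0.6241, -0.154, -0.0011], 0.72)]
```

View pics/side0.png

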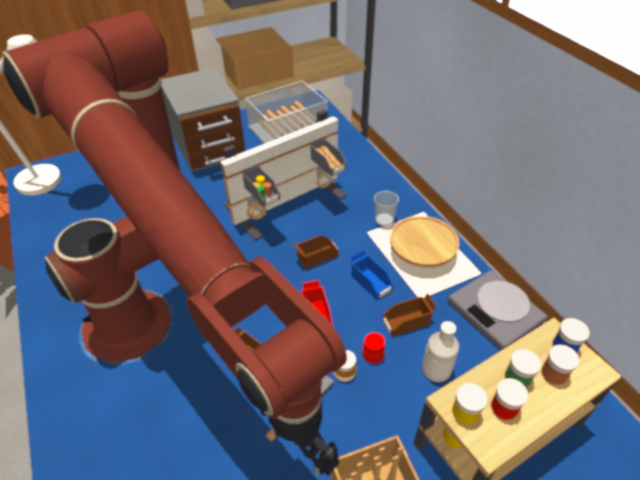

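View pics/top0.png

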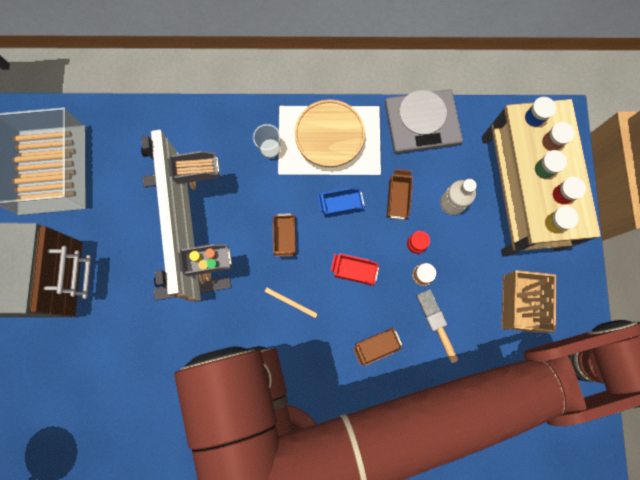

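```bash
python3 - <<'E'
from h import *
s=cv2.imread("pics/side0.png");t=cv2.imread("pics/top0.png")
cv2.imwrite("pics/c1.png",cv2.resize(s[110:260,210:360],(600,600),interpolation=cv2.INTER_CUBIC))
cv2.imwrite("pics/c2.png",cv2.resize(t[120:310,130:250],(378,600),interpolation=cv2.INTER_CUBIC))
cv2.imwrite("pics/c3.png",cv2.resize(t[240:300,320:400],(800,600),interpolation=cv2.INTER_CUBIC))
E
```

```text
(no output)
```

View pics/c1.png

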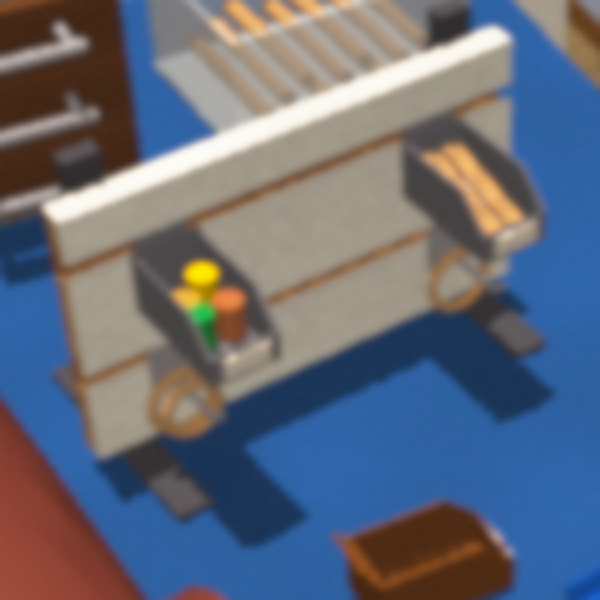

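View pics/c2.png

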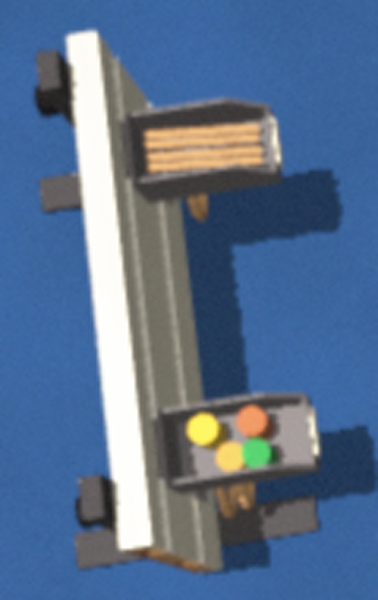

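View pics/c3.png

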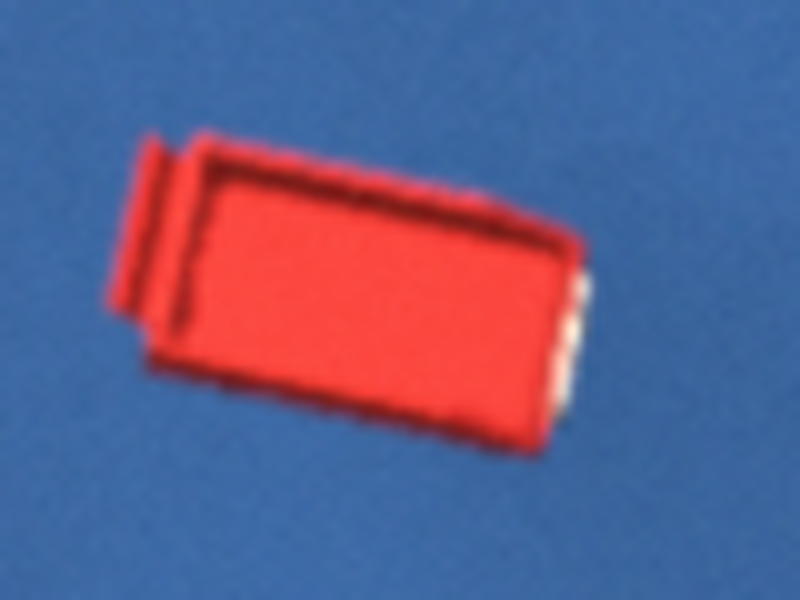

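```bash
python3 - <<'E'
from h import *
ps=eyes.get_image("side");pt=eyes.get_image("top")
save(ps,"side1.png");save(pt,"top1.png")
def atz(p,u,v,z):
    c,d=ray(p,u,v); return c+d*(z-c[2])/d[2]
def tri(a,b):
    c1,d1=ray(ps,*a);c2,d2=ray(pt,*b)
    d1/=np.linalg.norm(d1);d2/=np.linalg.norm(d2)
    A=np.stack([d1,-d2],1);s=np.linalg.lstsq(A,c2-c1,rcond=None)[0]
    P=c1+d1*s[0];Q=c2+d2*s[1];return (P+Q)/2,np.linalg.norm(P-Q)
print("near top",tri((225.5,165.5),(177.6,303)))
print("far top",tri((338,123.7),(160.8,130.5)))
a=atz(pt,340,253.5,.05);b=atz(pt,335,276,.05);print("rim back",a,b,np.linalg.norm(a-b))
c=atz(pt,335.2,253.8,.0643);d=atz(pt,331.2,270.5,.0643);print("lip",c,d,np.linalg.norm(c-d),(c+d)/2)
e=a-b;yaw=np.degrees(np.arctan2(e[1],e[0]))+90;e2=c-d;print(yaw,np.degrees(np.arctan2(e2[1],e2[0]))+90)
for p in(ps,pt):
    for q in("red_bin_mid","red_bin_heel","red_bin_lip","groove","stand","bay"):
        for f in ("mark_of",):
            for d in getattr(spotter,f)(q,p):
                c=np.array(d["centre"])
                if d["confidence"]>.3 and ("red" not in q or np.linalg.norm(c[:2]-[.445,-.17])<.07): print(f,q,np.round(c,4),round(d["confidence"],2))
for d in spotter.outline_of("red_bin_mid",pt): 
    m=d["region"].astype(np.uint8); print(d["confidence"],cv2.minAreaRect(cv2.findNonZero(m)))
E
```

```text
near top (array([0.35287958, 0.20734222, 0.2380783 ]), np.float64(0.02378610094132829))
far top (array([0.74306804, 0.27957696, 0.21689749]), np.float64(0.003918432780624781))
rim back [ 0.48200293 -0.14753342  0.05      ] [ 0.42414764 -0.13462384  0.05      ] 0.05927808596864001
lip [ 0.47879305 -0.1348037   0.0643    ] [ 0.43622692 -0.12465978  0.0643    ] 0.04375814364613899 [ 0.45750999 -0.12973174  0.0643    ]
77.42133270740987 76.59587906037471
mark_of red_bin_mid [ 0.4402 -0.1883  0.0268] 0.65
mark_of red_bin_heel [ 0.4577 -0.1379  0.0452] 0.72
mark_of red_bin_lip [ 0.4554 -0.1311  0.0637] 0.6
mark_of groove [0.551  0.2466 0.1823] 0.79
mark_of stand [ 0.5519  0.2438 -0.0034] 0.94
mark_of bay [0.5649 0.1894 0.162 ] 0.72
mark_of red_bin_mid [ 0.4456 -0.1868  0.0236] 0.66
mark_of red_bin_heel [ 0.4547 -0.1364  0.0433] 0.62
mark_of red_bin_lip [ 0.4574 -0.131   0.066 ] 0.6
mark_of groove [0.5526 0.2439 0.1866] 0.93
mark_of stand [ 0.5568  0.2452 -0.0017] 0.64
mark_of bay [0.5635 0.1892 0.1621] 0.93
mark_of bay [ 0.8114 -0.1225  0.0401] 0.34
0.93 ((399.6022644042969, 194.54591369628906), (24.062454223632812, 49.24892807006836), 2.385944128036499)
0.86 ((354.2579345703125, 269.3419189453125), (47.335811614990234, 25.04869842529297), 13.495732307434082)
0.86 ((284.5, 235.5), (23.0, 43.0), 0.0)
0.73 ((377.5155029296875, 347.1598205566406), (24.266773223876953, 46.2997932434082), 66.03751373291016)
```

```bash
cat >> h.py <<'E'
def ovl(p,name,roi,sc,pose,dz=0):
    im=p["image"][:,:,::-1].copy();x0,y0,x1,y1=roi
    im=cv2.resize(im[y0:y1,x0:x1],None,fx=sc,fy=sc,interpolation=cv2.INTER_CUBIC)
    sx,sy,yw=pose;a=np.radians(yw);M=np.array([[np.cos(a),-np.sin(a),0],[np.sin(a),np.cos(a),0],[0,0,1]])
    def L(pts,col):
        q=proj(p,np.array(pts)@M.T+[sx,sy,0]); q=((q+.5-[x0,y0])*sc-.5).astype(int)
        for i in range(len(q)-1): cv2.line(im,tuple(map(int,q[i])),tuple(map(int,q[i+1])),col,1)
    t=.235+dz;g=.185+dz
    L([[0,-.19,t],[0,.19,t],[.022,.19,t],[.022,-.19,t],[0,-.19,t]],(0,0,255))
    L([[0,-.19,g],[0,.19,g]],(0,255,0));L([[0,-.19,g+.014],[0,.19,g+.014]],(0,255,255))
    for c in(-.115,.115):
        zt=g-.021+.025
        L([[-.0025,c-.028,zt],[-.0025,c+.028,zt],[-.08,c+.028,zt]],(255,0,255))
        L([[-.0025,c-.028,zt],[-.08,c-.028,zt]],(255,0,255))
    cv2.imwrite("pics/"+name,im)
E
python3 - <<'E'
from h import *
ps=eyes.get_image("side");pt=eyes.get_image("top")
def atz(p,u,v,z):
    c,d=ray(p,u,v); return c+d*(z-c[2])/d[2]
a=atz(pt,177.6,303,.235);b=atz(pt,160.8,130.5,.235);e=b-a;print(a,b,np.linalg.norm(e),np.degrees(np.arctan2(e[1],e[0]))+90,(a+b)/2)
ovl(ps,"o1.png",(210,110,360,260),4,(.554,.2445,98))
ovl(pt,"o2.png",(130,120,250,310),3.1,(.554,.2445,98))
E
```

```text
[0.34145113 0.21059495 0.235     ] [0.73751002 0.27336675 0.235     ] 0.4010024225745922 99.00596099815988 [0.53948058 0.24198085 0.235     ]
```

View pics/o1.png

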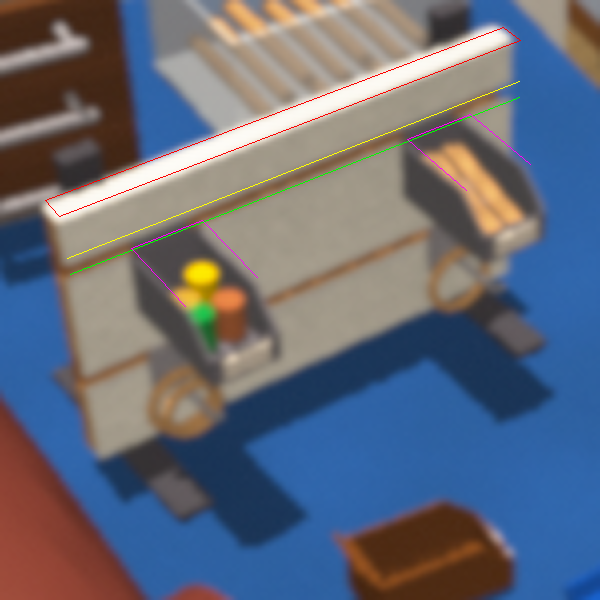

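View pics/o2.png

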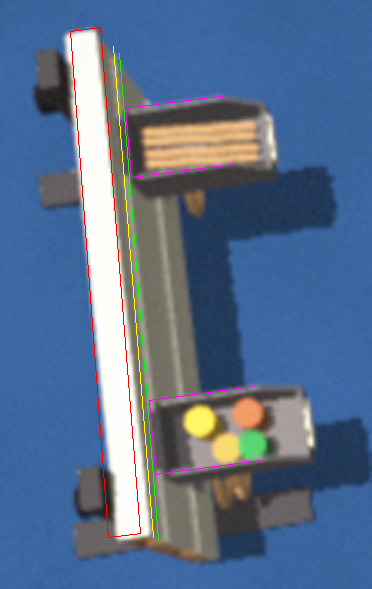

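```bash
python3 - <<'E'
from h import *
ps=eyes.get_image("side");pt=eyes.get_image("top")
im=ps["image"]
for u in(280,290,300): print(u,[(v,im[v,u].tolist()) for v in range(132,162)])
im=pt["image"]
for v in(200,225): print("top",v,[(u,im[v,u].tolist()) for u in range(155,200)])
for pose in((.554,.2445,98),(.551,.244,99)):
  a=np.radians(pose[2]);X=np.array([np.cos(a),np.sin(a),0]);Y=np.array([-np.sin(a),np.cos(a),0]);O=np.array([pose[0],pose[1],0])
  ys=np.linspace(-.19,.19,400)[:,None]
  def line(x,z): return O+X*x+Y*ys+[0,0,z]
  for nm,x,z in(("topback",.022,.235),("topfront",0,.235),("mouthtop",0,.199),("mouthlow",0,.185),("mouthlow_in",.004,.185)):
    q=proj(ps,line(x,z));r=proj(pt,line(x,z))
    print(nm,[round(float(np.interp(u,q[::(1 if q[0,0]<q[-1,0] else -1),0],q[::(1 if q[0,0]<q[-1,0] else -1),1])),1) for u in(280,290,300)],
     [round(float(np.interp(v,r[::(1 if r[0,1]<r[-1,1] else -1),1],r[::(1 if r[0,1]<r[-1,1] else -1),0])),1) for v in(200,225)])
E
```

```text
280 [(132, [168, 147, 125]), (133, [160, 141, 122]), (134, [154, 139, 124]), (135, [160, 150, 140]), (136, [188, 180, 170]), (137, [227, 222, 211]), (138, [247, 243, 235]), (139, [251, 249, 242]), (140, [252, 249, 243]), (141, [250, 247, 239]), (142, [241, 236, 225]), (143, [212, 202, 186]), (144, [174, 166, 150]), (145, [163, 155, 139]), (146, [162, 154, 138]), (147, [162, 153, 138]), (148, [161, 153, 137]), (149, [161, 152, 137]), (150, [160, 151, 136]), (151, [158, 150, 134]), (152, [156, 148, 133]), (153, [150, 139, 125]), (154, [134, 117, 102]), (155, [121, 94, 72]), (156, [128, 98, 73]), (157, [143, 122, 101]), (158, [154, 141, 124]), (159, [158, 150, 135]), (160, [159, 151, 136]), (161, [157, 149, 134])]
290 [(132, [190, 170, 150]), (133, [225, 214, 195]), (134, [246, 241, 231]), (135, [251, 248, 242]), (136, [251, 249, 242]), (137, [249, 246, 238]), (138, [241, 235, 225]), (139, [211, 202, 186]), (140, [173, 165, 149]), (141, [161, 153, 138]), (142, [161, 153, 137]), (143, [162, 154, 138]), (144, [162, 154, 138]), (145, [162, 155, 138]), (146, [162, 154, 138]), (147, [162, 15
[... 2926 characters left out ...]
189, [115, 110, 98]), (190, [118, 114, 102]), (191, [104, 104, 99]), (192, [61, 75, 93]), (193, [34, 59, 88]), (194, [31, 56, 87]), (195, [35, 57, 89]), (196, [36, 58, 89]), (197, [32, 58, 89]), (198, [31, 58, 89]), (199, [35, 59, 91])]
topback [137.4, 133.6, 129.8] [157.7, 159.6]
topfront [142.5, 138.7, 134.9] [167.6, 169.6]
mouthtop [153.4, 149.5, 145.6] [171.7, 173.7]
mouthlow [157.5, 153.6, 149.6] [173.2, 175.2]
mouthlow_in [156.6, 152.6, 148.7] [171.5, 173.5]
topback [137.4, 133.5, 129.6] [157.6, 159.9]
topfront [142.6, 138.6, 134.7] [167.5, 169.9]
mouthtop [153.5, 149.4, 145.4] [171.5, 174.0]
mouthlow [157.6, 153.5, 149.4] [173.0, 175.5]
mouthlow_in [156.6, 152.6, 148.5] [171.3, 173.7]
```

```bash
python3 - <<'E'
from h import *
o=ctrl.get_obs();q=o["q"];Rt=R.from_rotvec(o["tool_rot"])
M=R.from_euler("ZYZYZ",[q[0],q[1]+q[2],q[3],q[4],q[5]]);print((M.inv()*Rt).as_rotvec(), Rt.as_matrix())
# wrist needed
def tool(binyaw,tip,th,flip):
    # nose-up tip: rotation about bin y by +tip (x->down)
    B=R.from_euler("ZY",[binyaw,tip],degrees=True).as_matrix();t=np.radians(th)
    z=np.sin(t)*B[:,0]-np.cos(t)*B[:,2];y=B[:,1]*flip;x=np.cross(y,z);return np.stack([x,y,z],1)
for nm,yw,tip,pos in(("pick",77,0,(.4435,-.19)),("tip",99,42,(.556,.205)),("seat",99,0,(.556,.19))):
  for fl in(1,-1):
    T=tool(yw,tip,45,fl); tcp=np.array([*pos,.1])-.155*T[:,2]
    for A in(1.5,1.9,2.2):
      b=np.arctan2(tcp[1],tcp[0])
      W=(R.from_euler("ZY",[b,A]).inv()*R.from_matrix(T)).as_euler("ZYZ")
      print(nm,fl,A,np.round(tcp,3),np.round(W,2))
E
```

```text
Traceback (most recent call last):
  File "scipy/spatial/transform/_rotation.pyx", line 1413, in scipy.spatial.transform._rotation.Rotation.from_euler
ValueError: Expected axis specification to be a non-empty string of upto 3 characters, got ZYZYZ
```

```bash
cat >> h.py <<'E'
def fkR(q): return R.from_euler("ZY",[q[0],q[1]+q[2]])*R.from_euler("ZYZ",[q[3],q[4],q[5]])
def tool(binyaw,tip,th,flip):
    B=R.from_euler("ZY",[binyaw,tip],degrees=True).as_matrix();t=np.radians(th)
    z=np.sin(t)*B[:,0]-np.cos(t)*B[:,2];y=B[:,1]*flip;x=np.cross(y,z);return np.stack([x,y,z],1)
E
python3 - <<'E'
from h import *
o=ctrl.get_obs();q=o["q"];Rt=R.from_rotvec(o["tool_rot"])
M=fkR(q);print((M.inv()*Rt).as_rotvec(), Rt.as_matrix())
for nm,yw,tip,pos in(("pick",77,0,(.4435,-.19)),("tip",99,42,(.556,.205)),("seat",99,0,(.556,.19))):
  for fl in(1,-1):
    T=tool(yw,tip,45,fl); tcp=np.array([*pos,.1])-.155*T[:,2]
    for A in(1.5,1.9,2.2):
      b=np.arctan2(tcp[1],tcp[0])
      W=(R.from_euler("ZY",[b,A]).inv()*R.from_matrix(T)).as_euler("ZYZ")
      print(nm,fl,A,np.round(tcp,3),np.round(W,2))
E
```

```text
[-1.07546679e-16  1.06949261e-16  1.57079633e+00] [[ 9.29843708e-01  3.67954722e-01  2.32849971e-05]
 [ 3.67954723e-01 -9.29843708e-01 -3.53588812e-06]
 [ 2.03503613e-05  1.18556480e-05 -1.00000000e+00]]
pick 1 1.5 [ 0.419 -0.297  0.21 ] [ 0.76  1.89 -1.8 ]
pick 1 1.9 [ 0.419 -0.297  0.21 ] [ 0.71  1.6  -2.07]
pick 1 2.2 [ 0.419 -0.297  0.21 ] [ 0.73  1.37 -2.27]
pick -1 1.5 [ 0.419 -0.297  0.21 ] [0.76 1.89 1.34]
pick -1 1.9 [ 0.419 -0.297  0.21 ] [0.71 1.6  1.07]
pick -1 2.2 [ 0.419 -0.297  0.21 ] [0.73 1.37 0.87]
tip 1 1.5 [0.557 0.197 0.255] [ 0.05  1.63 -1.38]
tip 1 1.9 [0.557 0.197 0.255] [ 0.05  1.23 -1.41]
tip 1 2.2 [0.557 0.197 0.255] [ 0.06  0.93 -1.43]
tip -1 1.5 [0.557 0.197 0.255] [0.05 1.63 1.76]
tip -1 1.9 [0.557 0.197 0.255] [0.05 1.23 1.74]
tip -1 2.2 [0.557 0.197 0.255] [0.06 0.93 1.72]
seat 1 1.5 [0.573 0.082 0.21 ] [ 0.79  1.63 -1.53]
seat 1 1.9 [0.573 0.082 0.21 ] [ 0.81  1.35 -1.82]
seat 1 2.2 [0.573 0.082 0.21 ] [ 0.89  1.15 -2.05]
seat -1 1.5 [0.573 0.082 0.21 ] [0.79 1.63 1.61]
seat -1 1.9 [0.573 0.082 0.21 ] [0.81 1.35 1.32]
seat -1 2.2 [0.573 0.082 0.21 ] [0.89 1.15 1.09]
```

```bash
cat >> h.py <<'E'
def plan(P,Rm,n,show=True,c=-1):
    o=ctrl.get_obs();p0=np.array(o["tool_pos"]);R0=R.from_rotvec(o["tool_rot"])
    w=(R0.inv()*R.from_matrix(Rm)).as_rotvec(); P=np.array(P)
    print("dist mm",np.round(np.linalg.norm(P-p0)*1e3,1),"turn",np.round(w,3),"force",np.round(o["contact_force"],1),"t",round(o["t"],2),"op",round(o["opening"],4))
    for i in range(n):
        Ri=R0*R.from_rotvec(w*i/n)
        d=Ri.inv().apply((P-p0)/n*1e3)
        print([round(float(x),3) for x in w/n]+[round(float(x),1) for x in d]+[c])
MID=np.array([.443,-.1895,.025]);BY=77.
def binpt(dx,dz,mid=MID,yaw=BY):
    a=np.radians(yaw);return mid+np.array([np.cos(a)*dx,np.sin(a)*dx,dz])
E
python3 - <<'E'
from h import *
T=tool(77,0,45,-1);g=binpt(.015,.010);tcp=g-.155*T[:,2];pre=tcp-.09*T[:,2]
print(T,tcp,pre); plan(pre,T,10)
E
```

```text
[[ 0.15906442  0.97437006  0.15906442]
 [ 0.68898368 -0.22495105  0.68898368]
 [ 0.70710678 -0.         -0.70710678]] [ 0.42171928 -0.28167692  0.14460155] [ 0.40740348 -0.34368545  0.20824116]
dist mm 355.6 turn [ 0.379  0.722 -0.915] force [-1.1 -0.6 -0. ] t 1.75 op 0.0855
[0.038, 0.072, -0.092, 25.2, -15.6, 19.6, -1]
[0.038, 0.072, -0.092, 25.0, -12.5, 22.0, -1]
[0.038, 0.072, -0.092, 24.3, -9.3, 24.2, -1]
[0.038, 0.072, -0.092, 23.2, -6.2, 26.2, -1]
[0.038, 0.072, -0.092, 21.7, -3.1, 28.0, -1]
[0.038, 0.072, -0.092, 19.8, -0.1, 29.6, -1]
[0.038, 0.072, -0.092, 17.5, 2.7, 30.9, -1]
[0.038, 0.072, -0.092, 14.8, 5.4, 31.9, -1]
[0.038, 0.072, -0.092, 11.9, 7.9, 32.6, -1]
[0.038, 0.072, -0.092, 8.7, 10.1, 33.0, -1]
```

```bash
python3 -m crank '[[0.038,0.072,-0.092,25.2,-15.6,19.6,-1],[0.038,0.072,-0.092,25,-12.5,22,-1],[0.038,0.072,-0.092,24.3,-9.3,24.2,-1],[0.038,0.072,-0.092,23.2,-6.2,26.2,-1],[0.038,0.072,-0.092,21.7,-3.1,28,-1],[0.038,0.072,-0.092,19.8,0,29.6,-1],[0.038,0.072,-0.092,17.5,2.7,30.9,-1]]' 40
python3 - <<'E'
from h import *
T=tool(77,0,45,-1);g=binpt(.015,.010);tcp=g-.155*T[:,2];pre=tcp-.09*T[:,2]
plan(pre,T,6); print(ctrl.get_obs()["q"])
E
```

```text
t: 2.33
tool_pos: [0.3558, -0.4138, 0.2717]
tool_rot: [-2.366, -1.377, -0.627]
contact_force: [0.9, -0.0, 0.3]
opening: 0.0851
dist mm 107.7 turn [ 0.12   0.221 -0.252] force [ 0.9 -0.   0.3] t 2.33 op 0.0851
[0.02, 0.037, -0.042, 6.7, 2.6, 16.4, -1]
[0.02, 0.037, -0.042, 6.0, 3.2, 16.6, -1]
[0.02, 0.037, -0.042, 5.2, 3.8, 16.8, -1]
[0.02, 0.037, -0.042, 4.4, 4.3, 16.8, -1]
[0.02, 0.037, -0.042, 3.6, 4.8, 16.9, -1]
[0.02, 0.037, -0.042, 2.8, 5.3, 16.9, -1]
[-1.07832673  0.06936394  1.85633149  0.42449151  1.58816926 -0.6352228 ]
```

```bash
python3 -m crank '[[0.02,0.037,-0.042,6.7,2.6,16.4,-1],[0.02,0.037,-0.042,6,3.2,16.6,-1],[0.02,0.037,-0.042,5.2,3.8,16.8,-1],[0.02,0.037,-0.042,4.4,4.3,16.8,-1],[0.02,0.037,-0.042,3.6,4.8,16.9,-1],[0.02,0.037,-0.042,2.8,5.3,16.9,-1],[0,0,0,0,0,0,-1]]'
python3 - <<'E'
from h import *
T=tool(77,0,45,-1);g=binpt(.015,.010);tcp=g-.155*T[:,2];pre=tcp-.09*T[:,2]
plan(pre,T,1);plan(tcp,T,5); print(ctrl.get_obs()["q"])
ps=eyes.get_image("side");pt=eyes.get_image("top")
save(ps,"side2.png")
cv2.imwrite("pics/d1.png",cv2.resize(ps["image"][250:450,250:450,::-1],(600,600)))
cv2.imwrite("pics/d2.png",cv2.resize(pt["image"][220:340,310:470,::-1],(800,600)))
for p in(ps,pt):
    for q in("red_bin_mid","red_bin_heel","red_bin_lip"):
            for d in spotter.mark_of(q,p):
                c=np.array(d["centre"])
                if d["confidence"]>.3 and np.linalg.norm(c[:2]-[.445,-.17])<.07: print(q,np.round(c,4),round(d["confidence"],2))
E
```

```text
t: 2.92
tool_pos: [0.4103, -0.3333, 0.2005]
tool_rot: [-1.946, -1.582, -0.83]
contact_force: [-1.6, 0.3, 0.2]
opening: 0.0852
dist mm 13.3 turn [-0.015 -0.02   0.015] force [-1.6  0.3  0.2] t 2.92 op 0.0852
[-0.015, -0.02, 0.015, -1.9, -0.7, -13.1, -1]
dist mm 76.9 turn [-0.015 -0.02   0.015] force [-1.6  0.3  0.2] t 2.92 op 0.0852
[-0.003, -0.004, 0.003, -0.8, 0.1, 15.4, -1]
[-0.003, -0.004, 0.003, -0.7, 0.1, 15.4, -1]
[-0.003, -0.004, 0.003, -0.6, 0.0, 15.4, -1]
[-0.003, -0.004, 0.003, -0.6, -0.0, 15.4, -1]
[-0.003, -0.004, 0.003, -0.5, -0.1, 15.4, -1]
[-0.93331078  0.18568514  1.89880492  0.57110336  1.64809548 -0.86040271]
red_bin_mid [ 0.4409 -0.1881  0.0252] 0.81
red_bin_heel [ 0.4584 -0.138   0.0459] 0.71
red_bin_lip [ 0.4557 -0.1246  0.064 ] 0.83
red_bin_mid [ 0.4485 -0.1882  0.0247] 0.71
red_bin_heel [ 0.4535 -0.1379  0.0434] 0.87
red_bin_lip [ 0.4568 -0.1315  0.0672] 0.84
```

View pics/d1.png

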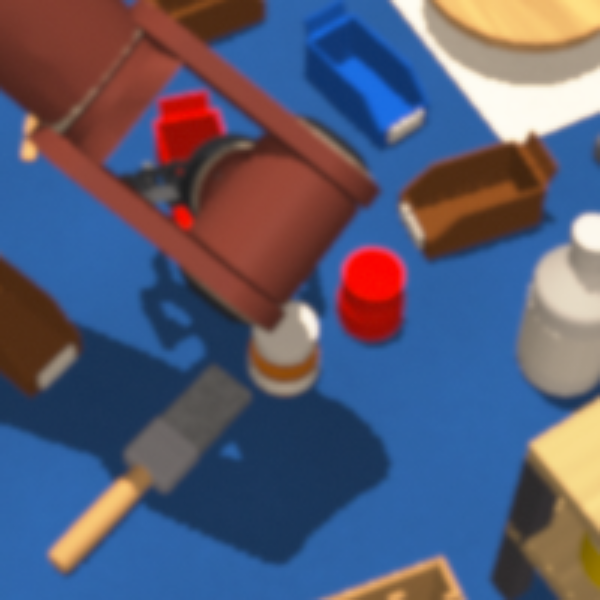

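View pics/d2.png

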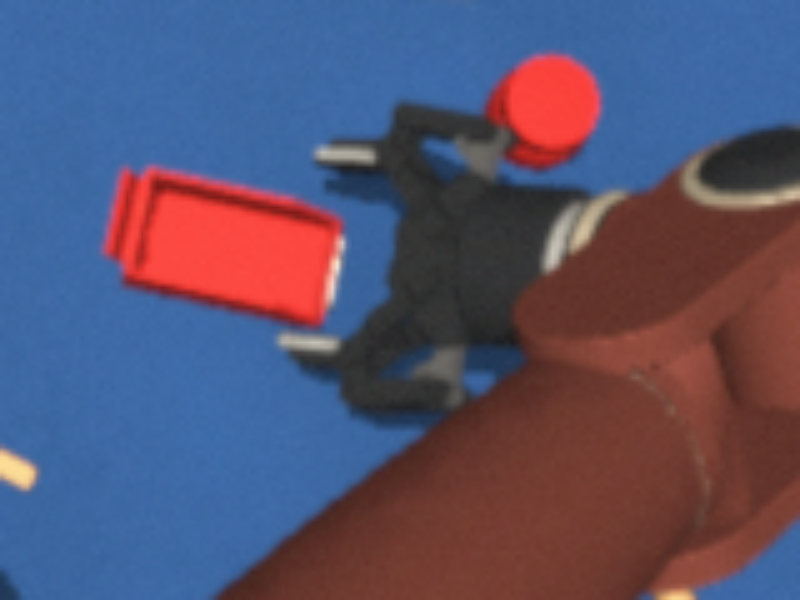

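```bash
python3 - <<'E'
from h import *
pt=eyes.get_image("top");ps=eyes.get_image("side")
for q in("red_jar","amber_jar","blue_bin"):
  for p in(pt,ps): print(q,[(np.round(d["centre"],3).tolist(),round(d["confidence"],2)) for d in spotter.mark_of(q,p)][:3])
E
```

```text
red_jar [([0.518, -0.347, -0.0], 0.64)]
red_jar [([0.516, -0.353, -0.002], 0.91), ([0.785, 0.046, 0.002], 0.26)]
amber_jar [([0.449, -0.186, 0.021], 0.72), ([0.453, -0.138, 0.046], 0.71)]
amber_jar [([0.432, -0.366, -0.001], 0.66), ([0.458, -0.139, 0.048], 0.46)]
blue_bin [([0.624, -0.155, -0.0], 0.78)]
blue_bin [([0.627, -0.151, -0.002], 0.7)]
```

```bash
python3 -m crank '[[-0.003,-0.004,0.003,-0.8,0.1,15.4,-1],[-0.003,-0.004,0.003,-0.7,0.1,15.4,-1],[-0.003,-0.004,0.003,-0.6,0,15.4,-1]]'
python3 - <<'E'
from h import *
T=tool(77,0,45,-1);g=binpt(.015,.010);tcp=g-.155*T[:,2]
plan(tcp,T,3)
E
```

```text
t: 3.97
tool_pos: [0.4183, -0.307, 0.1716]
tool_rot: [-1.98, -1.585, -0.828]
contact_force: [-0.7, -0.3, -0.2]
opening: 0.0853
dist mm 37.2 turn [0.006 0.001 0.008] force [-0.7 -0.3 -0.2] t 3.97 op 0.0853
[0.002, 0.0, 0.003, -0.4, -0.9, 12.4, -1]
[0.002, 0.0, 0.003, -0.4, -0.8, 12.4, -1]
[0.002, 0.0, 0.003, -0.4, -0.8, 12.4, -1]
```

```bash
python3 -m crank '[[0.002,0,0.003,-0.4,-0.9,12.4,-1],[0.002,0,0.003,-0.4,-0.8,12.4,-1],[0.002,0,0.003,-0.4,-0.8,12.4,-1],[0,0,0,0,0,0,-1]]'
python3 - <<'E'
from h import *
T=tool(77,0,45,-1);g=binpt(.015,.010);tcp=g-.155*T[:,2]
plan(tcp,T,1)
pt=eyes.get_image("top");save(pt,"top3.png")
cv2.imwrite("pics/d3.png",cv2.resize(pt["image"][220:340,310:470,::-1],(800,600)))
E
```

```text
t: 4.3
tool_pos: [0.4212, -0.2776, 0.1403]
tool_rot: [-1.979, -1.572, -0.816]
contact_force: [-0.5, 0.7, -0.1]
opening: 0.0855
dist mm 5.9 turn [-0.005 -0.001 -0.003] force [-0.5  0.7 -0.1] t 4.3 op 0.0855
[-0.005, -0.001, -0.003, 0.3, 1.4, -5.8, -1]
```

View pics/d3.png

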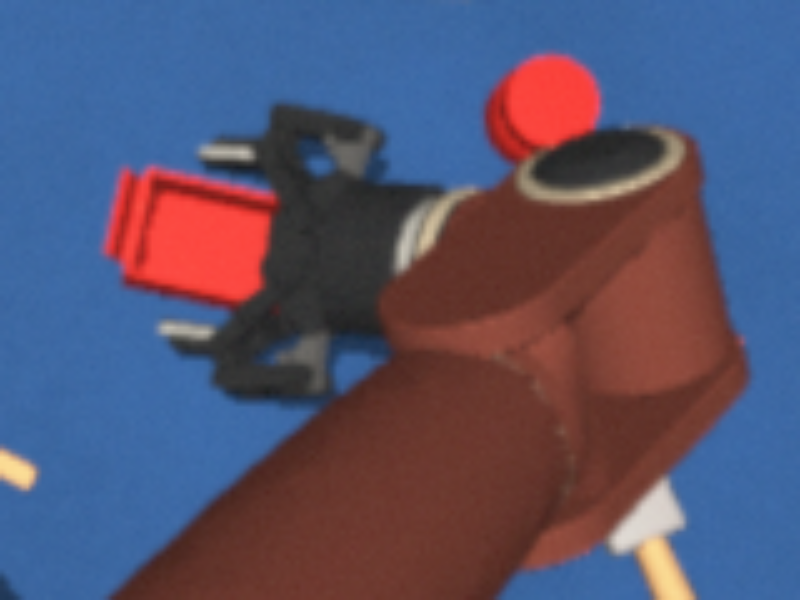

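```bash
python3 -m crank '[[0,0,0,0.3,1,-4,-0.3],[0,0,0,0,0,0,0.3],[0,0,0,0,0,0,0.6],[0,0,0,0,0,0,1],[0,0,0,0,0,0,1],[0,0,0,0,0,0,1],[0,0,0,0,0,0,1]]' 45
python3 - <<'E'
from h import *
T=tool(77,0,45,-1);g=binpt(.015,.010);tcp=g-.155*T[:,2]
plan(tcp,T,1); o=ctrl.get_obs();print(o["tool_pos"],o["wrist_torque"])
pt=eyes.get_image("top");save(pt,"top4.png")
cv2.imwrite("pics/d4.png",cv2.resize(pt["image"][220:340,310:470,::-1],(800,600)))
E
```

```text
t: 4.93
tool_pos: [0.4228, -0.2842, 0.1468]
tool_rot: [-1.984, -1.577, -0.817]
contact_force: [-1.2, -0.3, -1.5]
opening: 0.0553
dist mm 3.5 turn [ 0.     0.004 -0.001] force [-1.2 -0.3 -1.5] t 4.93 op 0.0553
[0.0, 0.004, -0.001, 0.0, -1.6, 3.1, -1]
[ 0.42279911 -0.284208    0.14677747] [-0.4247404   0.13854313 -0.03928682]
```

View pics/d4.png

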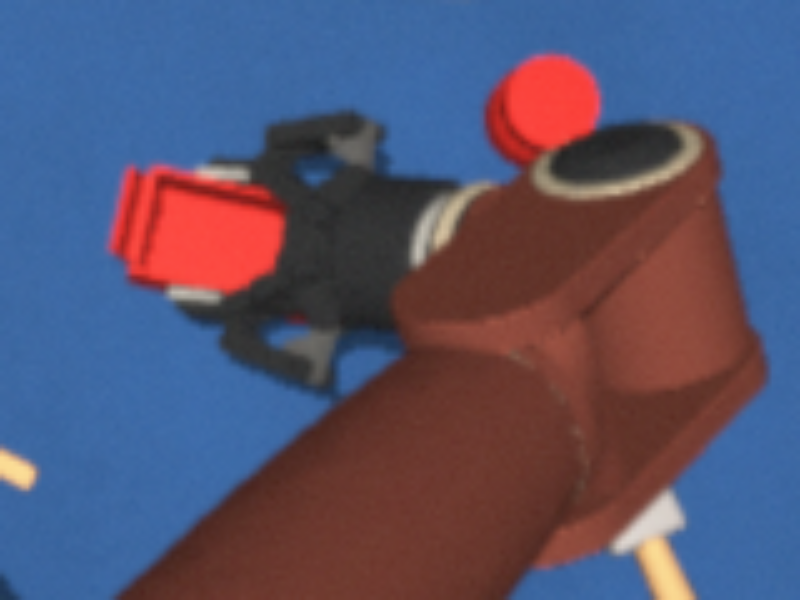

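```bash
python3 - <<'E'
from h import *
t0=cv2.imread("pics/top1.png");t4=cv2.imread("pics/top4.png")
a=cv2.resize(t0[248:284,326:356],(480,576),interpolation=cv2.INTER_CUBIC);b=cv2.resize(t4[248:284,326:356],(480,576),interpolation=cv2.INTER_CUBIC)
c=np.hstack([a,b]);cv2.imwrite("pics/e1.png",cv2.resize(c,(800,480)))
# shift along image rows of red left edge
red=lambda im:((im[:,:,2].astype(int)-im[:,:,0])).astype(float)
for v in(256,258,260,262,264,266,268): print(v,red(t0)[v,328:346].astype(int).tolist(),red(t4)[v,328:346].astype(int).tolist())
E
```

```text
256 [-101, -100, -103, -103, -89, 4, 137, 174, 134, 152, 176, 181, 133, 104, 102, 115, 126, 135] [-102, -102, -104, -103, -105, -85, 15, 153, 174, 134, 173, 184, 182, 128, 101, 101, 104, 109]
258 [-100, -101, -101, -99, -68, 47, 167, 148, 144, 182, 188, 184, 132, 118, 138, 158, 150, 141] [-103, -102, -102, -102, -97, -54, 68, 174, 152, 146, 182, 185, 181, 139, 162, 185, 185, 177]
260 [-104, -103, -102, -90, -12, 123, 175, 134, 161, 185, 188, 163, 138, 171, 188, 187, 186, 187] [-104, -103, -106, -101, -87, 2, 140, 174, 135, 162, 187, 184, 155, 138, 175, 188, 186, 189]
262 [-101, -101, -101, -70, 49, 173, 167, 138, 178, 186, 182, 139, 153, 183, 188, 191, 188, 188] [-103, -101, -102, -100, -69, 47, 166, 150, 147, 182, 184, 184, 139, 135, 175, 187, 188, 187]
264 [-101, -102, -95, -30, 95, 171, 137, 153, 185, 188, 173, 140, 175, 190, 185, 187, 187, 189] [-104, -104, -103, -93, -14, 123, 179, 138, 164, 187, 184, 166, 137, 172, 185, 185, 185, 186]
266 [-103, -102, -84, 16, 150, 163, 139, 177, 187, 184, 152, 172, 189, 187, 186, 186, 188, 188] [-102, -105, -104, -72, 48, 171, 169, 142, 177, 186, 184, 144, 151, 184, 187, 185, 185, 189]
268 [-103, -97, -42, 82, 172, 140, 156, 187, 186, 178, 140, 172, 188, 186, 188, 186, 189, 190] [-101, -103, -96, -33, 97, 171, 136, 156, 183, 184, 172, 140, 174, 187, 187, 184, 186, 185]
```

View pics/e1.png

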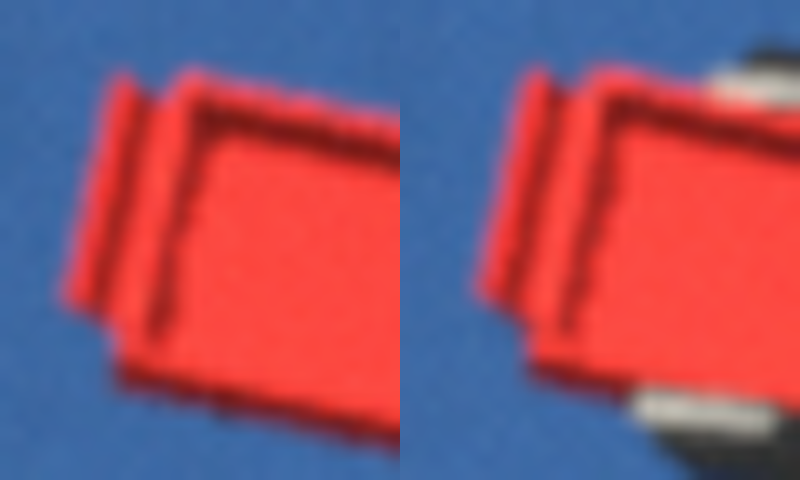

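```bash
cat >> h.py <<'E'
SO=np.array([.551,.2425,0]);SY=99.
SX=np.array([np.cos(np.radians(SY)),np.sin(np.radians(SY)),0]);SYv=np.array([-SX[1],SX[0],0])
# grasp calibration
_Rg=R.from_rotvec([-1.984,-1.577,-.817]);_pg=np.array([.4228,-.2842,.1468])
HT=_Rg.inv().apply(np.array([.456,-.1415,.046])-_pg)  # heel in tool
THETA=np.degrees(np.arcsin(_Rg.as_matrix()[:2,2]@_Rg.as_matrix()[:2,2]/np.linalg.norm(_Rg.as_matrix()[:2,2])))
def state():
    o=ctrl.get_obs();Rt=R.from_rotvec(o["tool_rot"]);h=Rt.apply(HT)+o["tool_pos"]
    z=Rt.as_matrix()[:,2];x=Rt.as_matrix()[:,1]  # tool y = -bin y
    by=-x;yaw=np.degrees(np.arctan2(by[1],by[0]))-90
    bx=R.from_rotvec(by*np.radians(-(90-THETA))).apply(z) # placeholder sign
    b2=R.from_rotvec(by*np.radians(90-THETA)).apply(z)
    tool_tilt=np.degrees(np.arctan2(np.linalg.norm(z[:2])*np.sign(z@SX),-z[2]))
    d=h-SO
    print("t%.2f heel stand mm x%.1f y%.1f z%.1f | yaw-99 %.1f tip %.1f roll %.1f | F stand %s op %.4f"%(o["t"],d@SX*1e3,d@SYv*1e3,d[2]*1e3,(yaw-SY+180)%360-180,THETA-tool_tilt,np.degrees(np.arcsin(by[2])),np.round([o["contact_force"]@SX,o["contact_force"]@SYv,o["contact_force"][2]],1),o["opening"]),"trq",np.round(o["wrist_torque"],2))
def goal(x,y,z,tip,dyaw=0):
    """heel in stand mm -> tcp,R"""
    T=tool(SY+dyaw,tip,THETA,-1); return SO+SX*x*1e-3+SYv*y*1e-3+[0,0,z*1e-3]-T@HT,T
E
python3 - <<'E'
from h import *
print(HT,THETA);state()
# check HT predicted lateral
o=ctrl.get_obs()
T=R.from_rotvec(o["tool_rot"]).as_matrix();plan(o["tool_pos"]+np.array([0,0,.08]),T,4,c=1)
E
```

```text
[0.03300918 0.00018679 0.17474704] 44.774992837814835
t4.98 heel stand mm x-364.4 y153.9 z46.0 | yaw-99 -22.0 tip -0.0 roll 0.0 | F stand [-0.4 -1.  -1.9] op 0.0554 trq [-0.45  0.08 -0.01]
dist mm 80.0 turn [-0. -0. -0.] force [ 1.  -0.2 -1.9] t 4.98 op 0.0554
[-0.0, -0.0, -0.0, 14.1, -0.0, -14.2, 1]
[-0.0, -0.0, -0.0, 14.1, -0.0, -14.2, 1]
[-0.0, -0.0, -0.0, 14.1, -0.0, -14.2, 1]
[-0.0, -0.0, -0.0, 14.1, -0.0, -14.2, 1]
```

```bash
python3 -m crank '[[0,0,0,7,0,-7,1],[0,0,0,14,0,-14,1],[0,0,0,14,0,-14,1],[0,0,0,14,0,-14,1],[0,0,0,14,0,-14,1],[0,0,0,10,0,-10,1]]'
python3 - <<'E'
from h import *
state(); P,T=goal(-120,0,225,42); plan(P,T,14,c=1); print(P)
E
```

```text
t: 5.48
tool_pos: [0.4213, -0.282, 0.252]
tool_rot: [-1.979, -1.567, -0.813]
contact_force: [0.7, -1.1, -1.2]
opening: 0.0554
t5.48 heel stand mm x-361.1 y155.7 z152.1 | yaw-99 -22.0 tip -0.3 roll 0.6 | F stand [-1.2 -0.6 -1.2] op 0.0554 trq [-0.46  0.09 -0.02]
dist mm 422.5 turn [ 0.151 -0.732 -0.363] force [ 0.7 -1.1 -1.2] t 5.48 op 0.0554
[0.011, -0.052, -0.026, 27.1, 4.8, 12.4, 1]
[0.011, -0.052, -0.026, 27.6, 5.6, 10.9, 1]
[0.011, -0.052, -0.026, 27.9, 6.5, 9.4, 1]
[0.011, -0.052, -0.026, 28.2, 7.3, 7.8, 1]
[0.011, -0.052, -0.026, 28.4, 8.1, 6.3, 1]
[0.011, -0.052, -0.026, 28.5, 8.9, 4.7, 1]
[0.011, -0.052, -0.026, 28.4, 9.7, 3.1, 1]
[0.011, -0.052, -0.026, 28.3, 10.4, 1.5, 1]
[0.011, -0.052, -0.026, 28.0, 11.2, -0.1, 1]
[0.011, -0.052, -0.026, 27.7, 11.9, -1.7, 1]
[0.011, -0.052, -0.026, 27.2, 12.6, -3.2, 1]
[0.011, -0.052, -0.026, 26.7, 13.2, -4.8, 1]
[0.011, -0.052, -0.026, 26.1, 13.9, -6.3, 1]
[0.011, -0.052, -0.026, 25.3, 14.4, -7.8, 1]
[0.57606883 0.08302762 0.39794403]
```

```bash
python3 -m crank '[[0.011,-0.052,-0.026,20,3.5,9,1],[0.011,-0.052,-0.026,27.6,5.6,10.9,1],[0.011,-0.052,-0.026,27.9,6.5,9.4,1],[0.011,-0.052,-0.026,28.2,7.3,7.8,1],[0.011,-0.052,-0.026,28.4,8.1,6.3,1],[0.011,-0.052,-0.026,28.5,8.9,4.7,1],[0.011,-0.052,-0.026,28.4,9.7,3.1,1],[0.011,-0.052,-0.026,25,9,1.5,1]]'
python3 - <<'E'
from h import *
state(); P,T=goal(-120,0,225,42); plan(P,T,8,c=1);print(ctrl.get_obs()["q"])
E
```

```text
t: 6.15
tool_pos: [0.5058, -0.0787, 0.3403]
tool_rot: [-2.051, -2.047, -0.395]
contact_force: [-0.3, -0.6, -1.3]
opening: 0.0554
t6.15 heel stand mm x-222.2 y74.5 z187.1 | yaw-99 -9.5 tip 24.9 roll -2.0 | F stand [-0.6  0.4 -1.3] op 0.0554 trq [-0.23  0.04 -0.02]
dist mm 185.6 turn [ 0.067 -0.293 -0.156] force [-0.3 -0.6 -1.3] t 6.15 op 0.0554
[0.008, -0.037, -0.019, 21.4, 8.9, 0.4, 1]
[0.008, -0.037, -0.019, 21.3, 9.3, -0.5, 1]
[0.008, -0.037, -0.019, 21.0, 9.7, -1.3, 1]
[0.008, -0.037, -0.019, 20.8, 10.1, -2.2, 1]
[0.008, -0.037, -0.019, 20.5, 10.5, -3.0, 1]
[0.008, -0.037, -0.019, 20.1, 10.8, -3.9, 1]
[0.008, -0.037, -0.019, 19.8, 11.2, -4.7, 1]
[0.008, -0.037, -0.019, 19.4, 11.5, -5.5, 1]
[-0.36904991 -0.15961175  1.93720847  0.33634422  1.46366914 -0.41989322]
```

```bash
python3 -m crank '[[0.008,-0.037,-0.019,21.4,8.9,0.4,1],[0.008,-0.037,-0.019,21.3,9.3,-0.5,1],[0.008,-0.037,-0.019,21,9.7,-1.3,1],[0.008,-0.037,-0.019,20.8,10.1,-2.2,1],[0.008,-0.037,-0.019,20.5,10.5,-3,1],[0.008,-0.037,-0.019,20.1,10.8,-3.9,1],[0.008,-0.037,-0.019,16,9,-4,1],[0,0,0,0,0,0,1]]'
python3 - <<'E'
from h import *
state(); P,T=goal(-60,0,205,42); plan(P,T,4,c=1)
ps=eyes.get_image("side");pt=eyes.get_image("top")
cv2.imwrite("pics/f1.png",cv2.resize(ps["image"][100:260,200:360,::-1],(600,600),interpolation=cv2.INTER_CUBIC))
cv2.imwrite("pics/f2.png",cv2.resize(pt["image"][120:320,130:330,::-1],(600,600),interpolation=cv2.INTER_CUBIC))
E
```

```text
t: 6.82
tool_pos: [0.5652, 0.0729, 0.3972]
tool_rot: [-2.021, -2.34, -0.084]
contact_force: [-0.1, 0.8, -0.1]
opening: 0.0555
t6.82 heel stand mm x-124.3 y10.2 z225.3 | yaw-99 -0.7 tip 40.6 roll -0.5 | F stand [ 0.8 -0.1 -0.1] op 0.0555 trq [-0.01 -0.01 -0.01]
dist mm 72.1 turn [ 0.01  -0.024 -0.011] force [-0.1  0.8 -0.1] t 6.82 op 0.0555
[0.002, -0.006, -0.003, 16.7, 2.8, 6.1, 1]
[0.002, -0.006, -0.003, 16.8, 2.9, 6.0, 1]
[0.002, -0.006, -0.003, 16.8, 3.0, 5.9, 1]
[0.002, -0.006, -0.003, 16.8, 3.0, 5.8, 1]
```

View pics/f1.png

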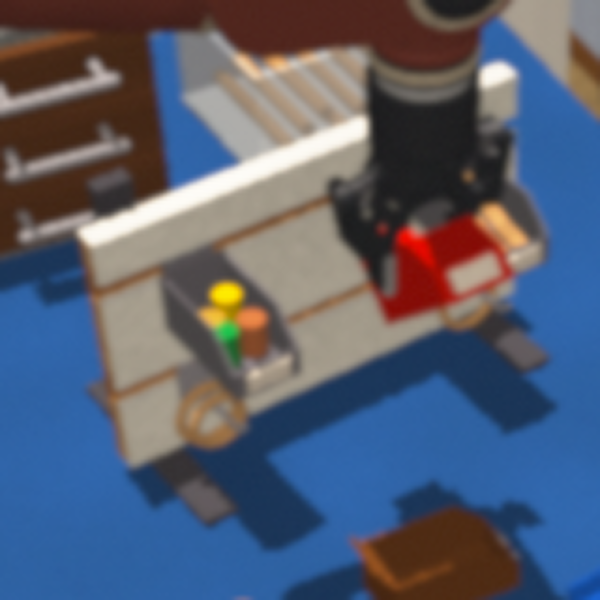

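View pics/f2.png

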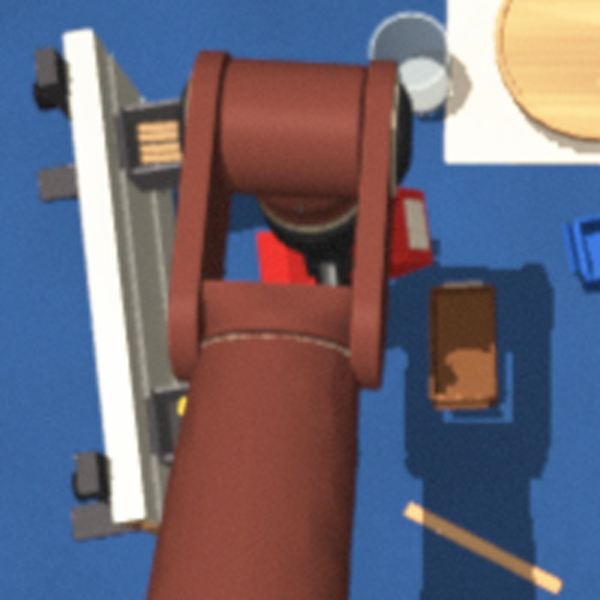

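```bash
python3 -m crank '[[0.002,-0.006,-0.003,16.7,2.8,6.1,1],[0.002,-0.006,-0.003,16.8,2.9,6,1],[0.002,-0.006,-0.003,16.8,3,5.9,1],[0,0,0,0,0,0,1]]'
python3 - <<'E'
from h import *
state(); P,T=goal(-35,0,189,43); plan(P,T,3,c=1)
E
```

```text
t: 7.25
tool_pos: [0.564, 0.1195, 0.3783]
tool_rot: [-2.027, -2.341, -0.052]
contact_force: [-0.5, 0.0, -1.8]
opening: 0.0555
t7.25 heel stand mm x-80.7 y6.4 z205.7 | yaw-99 -0.8 tip 41.6 roll 0.3 | F stand [ 0.1  0.5 -1.8] op 0.0555 trq [-0.01 -0.    0.07]
dist mm 52.8 turn [-0.004 -0.025 -0.014] force [-0.5  0.  -1.8] t 7.25 op 0.0555
[-0.001, -0.008, -0.005, 16.4, 1.9, 6.1, 1]
[-0.001, -0.008, -0.005, 16.4, 1.9, 6.0, 1]
[-0.001, -0.008, -0.005, 16.5, 2.0, 5.9, 1]
```

```bash
python3 -m crank '[[-0.001,-0.008,-0.005,16.4,1.9,6.1,1],[-0.001,-0.008,-0.005,14,1.9,6,1],[-0.001,-0.008,-0.005,10,2,4.5,1],[0,0,0,0,0,0,1]]'
python3 - <<'E'
from h import *
state(); P,T=goal(-25,0,189,43); plan(P,T,1,c=1)
ps=eyes.get_image("side");pt=eyes.get_image("top")
cv2.imwrite("pics/g1.png",cv2.resize(ps["image"][100:230,240:370,::-1],(600,600),interpolation=cv2.INTER_CUBIC))
for q in("red_bin_lip","red_bin_heel","red_bin_mid"):
    for p in (ps,pt): 
        for d in spotter.mark_of(q,p)[:4]:
            c=np.array(d["centre"])
            if np.linalg.norm(c-[.56,.2,.19])<.1: print(q,[round(float((c-SO)@SX)*1e3,1),round(float((c-SO)@SYv)*1e3,1),round(c[2]*1e3,1)],round(d["confidence"],2))
E
```

```text
t: 7.58
tool_pos: [0.5627, 0.1583, 0.3608]
tool_rot: [-2.028, -2.364, -0.024]
contact_force: [-1.4, -0.2, -2.0]
opening: 0.0553
t7.58 heel stand mm x-46.7 y2.3 z187.1 | yaw-99 -0.3 tip 43.0 roll 0.3 | F stand [ 0.1  1.4 -2. ] op 0.0553 trq [ 0.04  0.03 -0.02]
dist mm 21.7 turn [-0.006  0.001 -0.005] force [-1.4 -0.2 -2. ] t 7.58 op 0.0553
[-0.006, 0.001, -0.005, 21.6, 1.3, -1.2, 1]
red_bin_lip [-26.4, 7.1, np.float64(197.5)] 0.58
red_bin_lip [-28.3, 7.0, np.float64(198.2)] 0.67
red_bin_heel [-46.9, -1.2, np.float64(187.2)] 0.83
red_bin_heel [-44.0, 4.5, np.float64(185.0)] 0.86
red_bin_mid [-100.1, 5.1, np.float64(211.5)] 0.97
red_bin_mid [-99.5, 0.8, np.float64(207.8)] 0.73
```

View pics/g1.png

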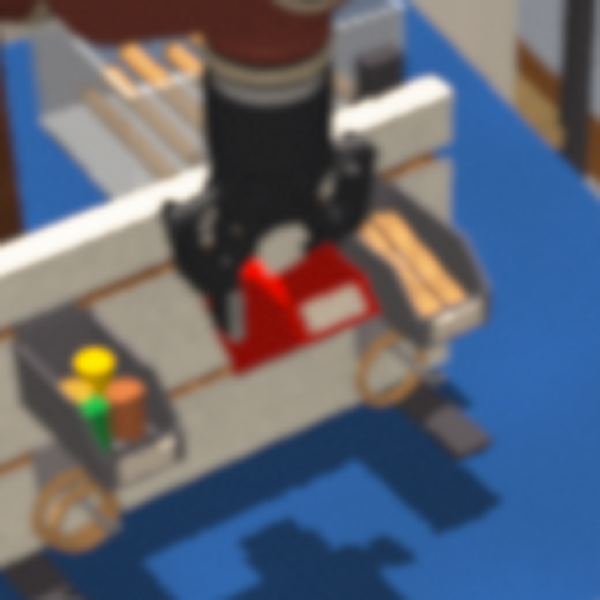

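```bash
python3 -m crank '[[-0.003,0,-0.003,7,0.6,-0.6,1],[-0.003,0,-0.002,7,0.6,-0.6,1],[0,0,0,4,0,0,1],[0,0,0,0,0,0,1]]'
python3 - <<'E'
from h import *
state(); P,T=goal(-12,0,188.5,43); plan(P,T,3,c=1)
E
```

```text
t: 8.32
tool_pos: [0.5619, 0.1763, 0.3655]
tool_rot: [-2.03, -2.372, -0.038]
contact_force: [-0.7, -1.0, -1.8]
opening: 0.0555
t8.32 heel stand mm x-28.8 y-1.6 z191.8 | yaw-99 -0.1 tip 43.0 roll -0.3 | F stand [-0.9  0.8 -1.8] op 0.0555 trq [0.   0.   0.01]
dist mm 17.0 turn [ 0.006  0.    -0.002] force [-0.7 -1.  -1.8] t 8.32 op 0.0555
[0.002, 0.0, -0.001, 5.5, -0.2, 1.3, 1]
[0.002, 0.0, -0.001, 5.5, -0.2, 1.3, 1]
[0.002, 0.0, -0.001, 5.5, -0.2, 1.3, 1]
```

```bash
python3 -m crank '[[0.002,0,-0.001,4,0,2,1],[0,0,0,3,0,1,1],[0,0,0,0,0,0,1]]'
python3 - <<'E'
from h import *
state(); P,T=goal(-12,0,188.5,43); plan(P,T,3,c=1)
E
```

```text
t: 8.57
tool_pos: [0.5606, 0.1847, 0.3626]
tool_rot: [-2.026, -2.373, -0.035]
contact_force: [-0.5, 0.7, 0.0]
opening: 0.0553
t8.57 heel stand mm x-20.2 y-1.2 z189.0 | yaw-99 0.0 tip 43.0 roll -0.2 | F stand [0.8 0.4 0. ] op 0.0553 trq [ 0. -0.  0.]
dist mm 8.2 turn [0.004 0.001 0.   ] force [-0.5  0.7  0. ] t 8.57 op 0.0553
[0.001, 0.0, 0.0, 2.7, -0.2, 0.2, 1]
[0.001, 0.0, 0.0, 2.7, -0.2, 0.2, 1]
[0.001, 0.0, 0.0, 2.7, -0.2, 0.3, 1]
```

```bash
python3 -m crank '[[0.001,0,0,2.7,-0.2,0.2,1],[0,0,0,0,0,0,1]]'; python3 -c "
from h import *
state()"; python3 -m crank '[[0.001,0,0,2.7,-0.2,0.2,1],[0,0,0,0,0,0,1]]'; python3 -c "
from h import *
state()"
```

```text
t: 8.73
tool_pos: [0.5602, 0.1866, 0.3622]
tool_rot: [-2.029, -2.376, -0.029]
contact_force: [0.3, 0.6, -1.6]
opening: 0.0552
t8.73 heel stand mm x-19.3 y-1.0 z188.4 | yaw-99 0.0 tip 43.3 roll -0.2 | F stand [ 0.5 -0.4 -1.6] op 0.0552 trq [ 0.02 -0.05  0.03]
t: 8.9
tool_pos: [0.5595, 0.1891, 0.3617]
tool_rot: [-2.029, -2.375, -0.026]
contact_force: [-0.1, 0.3, -1.3]
opening: 0.0558
t8.90 heel stand mm x-16.8 y-0.4 z187.8 | yaw-99 -0.0 tip 43.4 roll -0.1 | F stand [ 0.3  0.1 -1.3] op 0.0558 trq [ 0.01 -0.02  0.02]
```

```bash
python3 -m crank '[[0,0,0,3,0,-1,1],[0,0,0,0,0,0,1]]'; python3 -c "
from h import *
state()"; python3 -m crank '[[0,0,0,3,0,-0.5,1],[0,0,0,0,0,0,1]]'; python3 -c "
from h import *
state()"
```

```text
t: 9.07
tool_pos: [0.5589, 0.1925, 0.3624]
tool_rot: [-2.028, -2.374, -0.026]
contact_force: [0.4, -0.3, -1.9]
opening: 0.0553
t9.07 heel stand mm x-13.1 y-0.2 z188.6 | yaw-99 -0.0 tip 43.3 roll -0.0 | F stand [-0.3 -0.4 -1.9] op 0.0553 trq [ 0.08 -0.05  0.01]
t: 9.23
tool_pos: [0.5583, 0.1961, 0.3632]
tool_rot: [-2.027, -2.373, -0.027]
contact_force: [0.4, -0.3, -1.7]
opening: 0.0555
t9.23 heel stand mm x-9.3 y-0.2 z189.4 | yaw-99 -0.0 tip 43.2 roll -0.0 | F stand [-0.4 -0.4 -1.7] op 0.0555 trq [ 0.02 -0.06  0.02]
```

```bash
python3 -m crank '[[0,0,0,2.5,0,0,1],[0,0,0,0,0,0,1]]'; python3 -c "
from h import *
state()"; python3 -m crank '[[0,0,0,2,0,0,1],[0,0,0,0,0,0,1]]'; python3 -c "
from h import *
state()"
```

```text
t: 9.4
tool_pos: [0.5578, 0.1992, 0.3636]
tool_rot: [-2.027, -2.374, -0.028]
contact_force: [0.8, -1.0, -1.6]
opening: 0.0553
t9.40 heel stand mm x-6.1 y-0.2 z189.9 | yaw-99 0.0 tip 43.2 roll -0.0 | F stand [-1.1 -0.6 -1.6] op 0.0553 trq [-0.02 -0.01  0.02]
t: 9.57
tool_pos: [0.5574, 0.2015, 0.3638]
tool_rot: [-2.027, -2.374, -0.029]
contact_force: [-0.0, 0.0, -1.8]
opening: 0.0553
t9.57 heel stand mm x-3.7 y-0.3 z190.1 | yaw-99 0.0 tip 43.2 roll -0.1 | F stand [ 0.  -0.  -1.8] op 0.0553 trq [ 0.01 -0.01 -0.04]
```

```bash
cat >> h.py <<'E'
def swing(x1,z1,tip1,n,x0,z0,tip0,y=0,c=1):
    o=ctrl.get_obs();p=np.array(o["tool_pos"]);Rc=R.from_rotvec(o["tool_rot"])
    for i in range(1,n+1):
        f=i/n;P,T=goal(x0+(x1-x0)*f,y,z0+(z1-z0)*f,tip0+(tip1-tip0)*f)
        T=R.from_matrix(T);w=(Rc.inv()*T).as_rotvec();d=Rc.inv().apply(P-p)*1e3
        print([round(float(v),3) for v in w]+[round(float(v),1) for v in d]+[c]);p=P;Rc=T
E
python3 -c "
from h import *
state();swing(-3.7,190,33,4,-3.7,190,43.2)"
```

```text
t9.57 heel stand mm x-3.7 y-0.3 z190.1 | yaw-99 0.0 tip 43.2 roll -0.1 | F stand [ 0.  -0.  -1.8] op 0.0553 trq [ 0.01 -0.01 -0.04]
[0.001, 0.045, 0.0, -7.8, -0.1, 1.7, 1]
[0.0, 0.045, -0.0, -7.7, 0.0, 1.6, 1]
[0.0, 0.045, 0.0, -7.7, -0.0, 1.6, 1]
[-0.0, 0.045, -0.0, -7.7, 0.0, 1.6, 1]
```

```bash
python3 -m crank '[[0,0.045,0,-7.8,0,1.7,1],[0,0.045,0,-7.7,0,1.6,1],[0,0.045,0,-7.7,0,1.6,1],[0,0,0,0,0,0,1]]'; python3 -c "
from h import *
state();swing(-3.5,189.5,30,2,-3.7,190,36)"
```

```text
t: 9.9
tool_pos: [0.561, 0.1789, 0.3571]
tool_rot: [-1.953, -2.293, -0.164]
contact_force: [0.2, 0.9, -1.0]
opening: 0.0557
t9.90 heel stand mm x-2.9 y-0.2 z190.2 | yaw-99 0.1 tip 35.3 roll -0.1 | F stand [ 0.9 -0.4 -1. ] op 0.0557 trq [-0.06 -0.04  0.03]
[0.001, 0.039, 0.003, -7.6, -0.1, 1.8, 1]
[0.0, 0.052, 0.0, -9.1, 0.0, 2.2, 1]
```

```bash
python3 -c "
from h import *
swing(-3.2,189.5,26,3,-2.9,190.2,35.3)"
```

```text
[0.001, 0.053, 0.003, -9.4, -0.1, 2.2, 1]
[-0.0, 0.054, 0.0, -9.6, -0.0, 2.2, 1]
[-0.0, 0.054, -0.0, -9.6, 0.0, 2.2, 1]
```

```bash
python3 -m crank '[[0.001,0.053,0.002,-9.4,0,2.2,1],[0,0.054,0,-9.6,0,2.2,1],[0,0.054,0,-9.6,0,2.2,1],[0,0,0,0,0,0,1]]'; python3 -c "
from h import *
state();swing(-3,189.5,17,3,-2.9,189.8,26)"
```

```text
t: 10.23
tool_pos: [0.5653, 0.1528, 0.3449]
tool_rot: [-1.866, -2.188, -0.312]
contact_force: [-0.6, -0.6, -2.8]
opening: 0.0554
t10.23 heel stand mm x-3.0 y-0.4 z190.3 | yaw-99 0.1 tip 25.9 roll -0.1 | F stand [-0.5  0.7 -2.8] op 0.0554 trq [-0.29 -0.01  0.01]
[0.001, 0.05, 0.002, -8.9, -0.3, 2.5, 1]
[0.0, 0.052, -0.0, -9.2, 0.0, 2.0, 1]
[0.0, 0.052, 0.0, -9.2, 0.0, 2.0, 1]
```

```bash
python3 -m crank '[[0.001,0.05,0.002,-8.5,0,3,1],[0,0.052,0,-9,0,2.3,1]]'; python3 -c "
from h import *
state();swing(-2.5,188.5,12,3,-3,189.5,20)"
```

```text
t: 10.4
tool_pos: [0.5678, 0.1397, 0.3357]
tool_rot: [-1.809, -2.122, -0.398]
contact_force: [-0.5, 0.1, -2.1]
opening: 0.0558
t10.40 heel stand mm x-1.3 y-0.9 z190.7 | yaw-99 0.1 tip 20.1 roll -0.1 | F stand [ 0.1  0.5 -2.1] op 0.0558 trq [-0.28 -0.03  0.01]
[0.001, 0.049, 0.002, -10.5, -0.8, 2.5, 1]
[0.0, 0.047, -0.0, -8.1, 0.0, 2.1, 1]
[0.0, 0.047, -0.0, -8.1, -0.0, 2.1, 1]
```

```bash
python3 -m crank '[[0.001,0.049,0.002,-9.5,-0.5,3.2,1],[0,0.047,0,-8.3,0,2.7,1],[0,0,0,0,0,0,1]]'; python3 -c "
from h import *
state();swing(-2.5,188,7,3,-2.5,189,14)"
```

```text
t: 10.65
tool_pos: [0.5696, 0.1265, 0.3224]
tool_rot: [-1.756, -2.056, -0.47]
contact_force: [0.1, -0.3, -2.0]
opening: 0.0554
t10.65 heel stand mm x-1.4 y-0.2 z187.7 | yaw-99 0.0 tip 14.7 roll 0.1 | F stand [-0.3 -0.  -2. ] op 0.0554 trq [-0.37 -0.07 -0.06]
[-0.001, 0.053, -0.0, -9.7, -0.4, 0.6, 1]
[-0.0, 0.041, -0.0, -7.3, -0.0, 1.8, 1]
[0.0, 0.041, 0.0, -7.3, -0.0, 1.8, 1]
```

```bash
python3 -m crank '[[0,0.045,0,-9,0,1,1],[0,0.041,0,-7.3,0,1.4,1],[0,0.041,0,-7.3,0,1.4,1],[0,0,0,0,0,0,1]]'; python3 -c "
from h import *
state();swing(-1.5,188,1,3,-2,188,7)"
```

```text
t: 10.98
tool_pos: [0.5722, 0.112, 0.3073]
tool_rot: [-1.679, -1.973, -0.561]
contact_force: [-1.1, -0.2, -1.6]
opening: 0.0557
t10.98 heel stand mm x-0.5 y0.2 z187.8 | yaw-99 0.2 tip 7.7 roll 0.1 | F stand [-0.   1.1 -1.6] op 0.0557 trq [-0.43 -0.09  0.01]
[-0.005, 0.047, 0.002, -9.1, -0.7, 0.8, 1]
[0.0, 0.035, -0.0, -6.0, -0.0, 1.4, 1]
[-0.0, 0.035, 0.0, -6.0, -0.0, 1.4, 1]
```

```bash
python3 -m crank '[[-0.003,0.045,0.002,-8.8,0,1,1],[0,0.035,0,-6,0,1.4,1],[0,0,0,0,0,0,1]]'; python3 -c "
from h import *
state();swing(-1,186.5,0.5,2,-1.5,187.5,3)
ps=eyes.get_image('side')
cv2.imwrite('pics/k1.png',cv2.resize(ps['image'][110:240,240:370,::-1],(600,600),interpolation=cv2.INTER_CUBIC))
"
```

```text
t: 11.23
tool_pos: [0.5736, 0.1047, 0.2977]
tool_rot: [-1.633, -1.92, -0.614]
contact_force: [-0.2, -0.4, -1.3]
opening: 0.0551
t11.23 heel stand mm x0.7 y-0.0 z188.4 | yaw-99 0.3 tip 3.4 roll 0.1 | F stand [-0.3  0.3 -1.3] op 0.0551 trq [-0.44 -0.14 -0.04]
[-0.005, 0.029, 0.002, -7.4, -1.0, 0.8, 1]
[0.0, 0.022, 0.0, -4.0, -0.0, 1.3, 1]
```

View pics/k1.png

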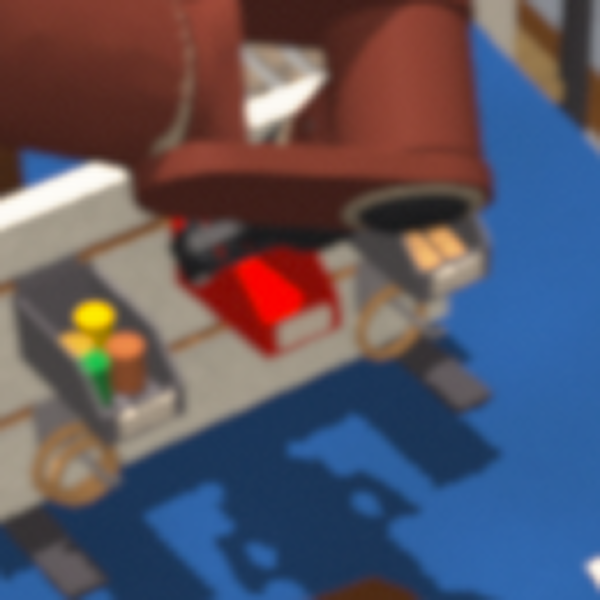

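```bash
python3 -m crank '[[-0.003,0.029,0.002,-5.5,0,1.5,1],[0,0.01,0,-1.8,0,0.5,1],[0,0,0,0,0,0,1]]'; python3 -c "
from h import *
state()";python3 -m crank '[[0,0,0,-0.8,0,0.8,1],[0,0,0,0,0,0,1]]'; python3 -c "
from h import *
state()"
```

```text
t: 11.53
tool_pos: [0.5747, 0.1013, 0.2935]
tool_rot: [-1.614, -1.899, -0.641]
contact_force: [-0.1, -0.3, -1.7]
opening: 0.0557
t11.53 heel stand mm x0.6 y-0.9 z188.8 | yaw-99 0.3 tip 1.5 roll -0.0 | F stand [-0.3  0.1 -1.7] op 0.0557 trq [-0.61 -0.01  0.04]
t: 11.7
tool_pos: [0.5751, 0.1015, 0.2934]
tool_rot: [-1.614, -1.9, -0.642]
contact_force: [0.8, -0.8, -2.2]
opening: 0.0555
t11.70 heel stand mm x0.7 y-1.5 z188.6 | yaw-99 0.3 tip 1.6 roll -0.1 | F stand [-1.  -0.6 -2.2] op 0.0555 trq [-0.68 -0.04  0.09]
```

```bash
python3 -m crank '[[0,0,0,-1.8,0.5,1.2,1],[0,0,0,0,0,0,1]]'; python3 -c "
from h import *
state()";python3 -m crank '[[0,0,0,-1.6,0.5,1,1],[0,0,0,0,0,0,1]]'; python3 -c "
from h import *
state()"
```

```text
t: 11.87
tool_pos: [0.5759, 0.1015, 0.292]
tool_rot: [-1.614, -1.901, -0.644]
contact_force: [-0.6, 0.4, -2.3]
opening: 0.0551
t11.87 heel stand mm x0.6 y-2.5 z187.2 | yaw-99 0.3 tip 1.6 roll -0.2 | F stand [ 0.4  0.5 -2.3] op 0.0551 trq [-0.42 -0.1  -0.01]
t: 12.03
tool_pos: [0.5767, 0.1014, 0.2905]
tool_rot: [-1.613, -1.902, -0.645]
contact_force: [1.2, 0.1, -1.5]
opening: 0.0557
t12.03 heel stand mm x0.4 y-3.4 z185.7 | yaw-99 0.3 tip 1.5 roll -0.3 | F stand [-0.1 -1.2 -1.5] op 0.0557 trq [-0.47 -0.1  -0.01]
```

```bash
python3 -m crank '[[0,0,0,-1.2,-0.4,0.9,1],[0,0,0,0,0,0,1]]'; python3 -c "
from h import *
state()";python3 -m crank '[[0,0,0,-1.2,-0.4,0.9,1],[0,0,0,0,0,0,1]]'; python3 -c "
from h import *
state()"
```

```text
t: 12.2
tool_pos: [0.5764, 0.1012, 0.2889]
tool_rot: [-1.613, -1.902, -0.645]
contact_force: [0.3, -0.6, -1.5]
opening: 0.0556
t12.20 heel stand mm x0.3 y-3.1 z184.2 | yaw-99 0.3 tip 1.5 roll -0.3 | F stand [-0.7 -0.2 -1.5] op 0.0556 trq [-0.45 -0.09 -0.02]
t: 12.37
tool_pos: [0.576, 0.1009, 0.2872]
tool_rot: [-1.613, -1.902, -0.645]
contact_force: [0.0, -0.2, -1.4]
opening: 0.0553
t12.37 heel stand mm x0.0 y-2.6 z182.5 | yaw-99 0.3 tip 1.5 roll -0.3 | F stand [-0.2 -0.  -1.4] op 0.0553 trq [-0.43 -0.1   0.05]
```

```bash
python3 -m crank '[[0,0,0,-0.9,0,0.9,1],[0,0,0,0,0,0,1]]'; python3 -c "
from h import *
state()";python3 -m crank '[[0,0,0,-0.9,0,0.9,1],[0,0,0,0,0,0,1]]'; python3 -c "
from h import *
state()"
```

```text
t: 12.53
tool_pos: [0.5762, 0.1009, 0.2863]
tool_rot: [-1.613, -1.901, -0.646]
contact_force: [-0.1, 0.4, -1.4]
opening: 0.0557
t12.53 heel stand mm x0.0 y-2.8 z181.7 | yaw-99 0.3 tip 1.5 roll -0.3 | F stand [ 0.4  0.  -1.4] op 0.0557 trq [-0.45 -0.02  0.  ]
t: 12.7
tool_pos: [0.5764, 0.1008, 0.286]
tool_rot: [-1.611, -1.901, -0.648]
contact_force: [-0.4, -0.6, -1.9]
opening: 0.0556
t12.70 heel stand mm x0.0 y-3.0 z181.7 | yaw-99 0.3 tip 1.4 roll -0.4 | F stand [-0.6  0.4 -1.9] op 0.0556 trq [-0.43 -0.05 -0.01]
```

```bash
python3 -m crank '[[0,0,0,-1.2,0,1.2,1],[0,0,0,0,0,0,1]]'; python3 -c "
from h import *
state()";python3 -m crank '[[0,0,0,-1.2,0,1.2,1],[0,0,0,0,0,0,1]]'; python3 -c "
from h import *
state()
ps=eyes.get_image('side')
cv2.imwrite('pics/k2.png',cv2.resize(ps['image'][130:230,250:350,::-1],(600,600),interpolation=cv2.INTER_CUBIC))
"
```

```text
t: 12.87
tool_pos: [0.5768, 0.1007, 0.2858]
tool_rot: [-1.609, -1.901, -0.65]
contact_force: [-0.1, -0.5, -1.0]
opening: 0.0555
t12.87 heel stand mm x0.1 y-3.4 z181.7 | yaw-99 0.4 tip 1.3 roll -0.4 | F stand [-0.5  0.1 -1. ] op 0.0555 trq [-0.44 -0.07  0.04]
t: 13.03
tool_pos: [0.5771, 0.1006, 0.2855]
tool_rot: [-1.606, -1.902, -0.652]
contact_force: [-1.1, -0.1, -0.6]
opening: 0.0552
t13.03 heel stand mm x0.1 y-3.6 z181.6 | yaw-99 0.4 tip 1.2 roll -0.5 | F stand [ 0.   1.1 -0.6] op 0.0552 trq [-0.32  0.05  0.1 ]
```

View pics/k2.png

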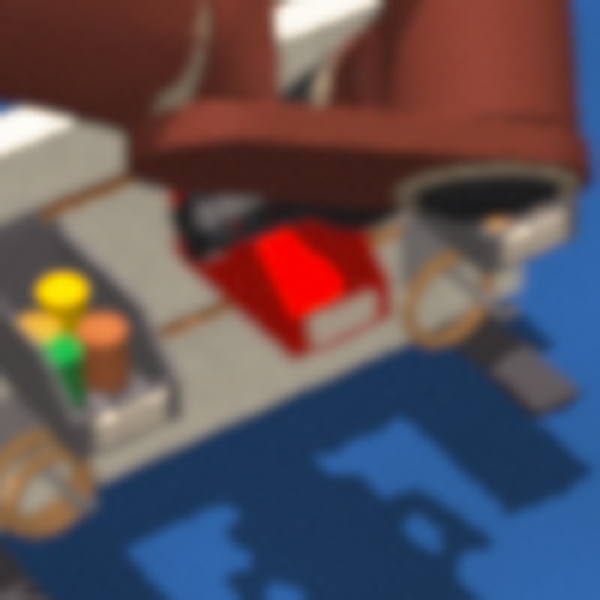

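```bash
python3 -m crank '[[0,0.006,0,-2,-0.5,1.5,1],[0,0,0,0,0,0,1]]'; python3 -c "
from h import *
state()";python3 -m crank '[[0,0.006,0,-2.2,-0.5,1.4,1],[0,0,0,0,0,0,1]]'; python3 -c "
from h import *
state()"
```

```text
t: 13.25
tool_pos: [0.5773, 0.1, 0.2844]
tool_rot: [-1.601, -1.897, -0.66]
contact_force: [-0.9, -0.8, -0.1]
opening: 0.0557
t13.25 heel stand mm x0.3 y-3.9 z181.6 | yaw-99 0.4 tip 0.8 roll -0.6 | F stand [-0.7  1.  -0.1] op 0.0557 trq [-0.26  0.09  0.18]
t: 13.42
tool_pos: [0.5774, 0.0992, 0.283]
tool_rot: [-1.596, -1.892, -0.668]
contact_force: [-1.6, 0.2, 0.9]
opening: 0.0551
t13.42 heel stand mm x0.4 y-4.1 z181.6 | yaw-99 0.4 tip 0.3 roll -0.8 | F stand [0.5 1.5 0.9] op 0.0551 trq [-0.16  0.18  0.24]
```

```bash
python3 -m crank '[[0,0,0,0,0,0,0.2],[0,0,0,0,0,0,0],[0,0,0,0,0,0,-0.3],[0,0,0,0,0,0,-0.6],[0,0,0,0,0,0,-1],[0,0,0,0,0,0,-1]]'; python3 -c "
from h import *
state()
ps=eyes.get_image('side');pt=eyes.get_image('top')
cv2.imwrite('pics/k3.png',cv2.resize(ps['image'][130:230,250:350,::-1],(600,600),interpolation=cv2.INTER_CUBIC))
for q in('red_bin_lip','red_bin_heel','red_bin_mid'):
    for p in (ps,pt):
        for d in spotter.mark_of(q,p)[:5]:
            c=np.array(d['centre'])
            if np.linalg.norm(c-[.56,.2,.19])<.09: print(q,[round(float((c-SO)@SX)*1e3,1),round(float((c-SO)@SYv)*1e3,1),round(float(c[2])*1e3,1)],round(d['confidence'],2))
"
```

```text
t: 13.92
tool_pos: [0.577, 0.0992, 0.2809]
tool_rot: [-1.598, -1.892, -0.666]
contact_force: [-0.0, -0.1, -0.2]
opening: 0.0849
t13.92 heel stand mm x0.3 y-3.9 z179.3 | yaw-99 0.3 tip 0.3 roll -0.7 | F stand [-0.1  0.  -0.2] op 0.0849 trq [-0.28 -0.01  0.02]
red_bin_lip [6.2, -1.5, 203.4] 0.57
red_bin_heel [2.2, -2.6, 181.5] 0.68
red_bin_mid [-54.0, -4.4, 161.5] 0.66
red_bin_mid [-51.2, -9.2, 153.6] 0.69
red_bin_mid [6.8, -4.3, 201.2] 0.29
```

View pics/k3.png

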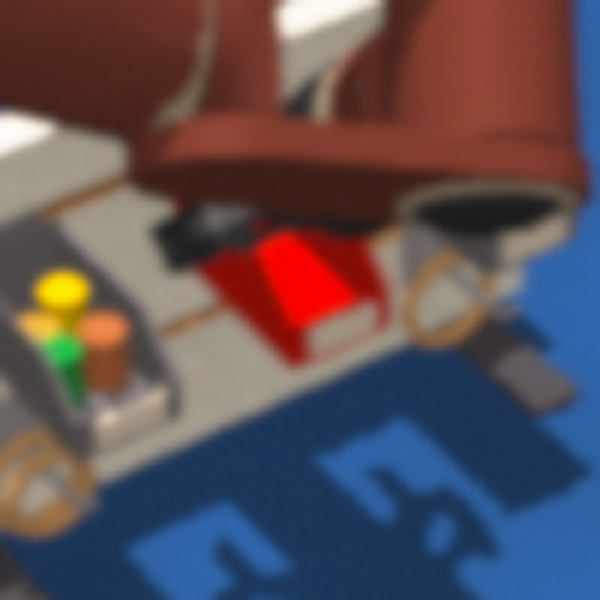

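```bash
python3 -m crank '[[0,0,0,0,0,-5,-1],[0,0,0,0,0,-10,-1],[0,0,0,0,0,-15,-1],[0,0,0,0,0,-20,-1],[0,0,0,0,0,-25,-1],[0,0,0,0,0,-25,-1],[0,0,0,0,0,-20,-1],[0,0,0,0,0,0,-1]]'; python3 -c "
from h import *
state()
ps=eyes.get_image('side');pt=eyes.get_image('top')
cv2.imwrite('pics/k4.png',cv2.resize(ps['image'][100:250,210:360,::-1],(600,600),interpolation=cv2.INTER_CUBIC))
cv2.imwrite('pics/k5.png',cv2.resize(pt['image'][120:320,130:330,::-1],(600,600),interpolation=cv2.INTER_CUBIC))
for q in('red_bin_lip','red_bin_heel','red_bin_mid'):
    for p in (ps,pt):
        for d in spotter.mark_of(q,p)[:5]:
            c=np.array(d['centre'])
            if np.linalg.norm(c-[.56,.2,.19])<.09: print(q,[round(float((c-SO)@SX)*1e3,1),round(float((c-SO)@SYv)*1e3,1),round(float(c[2])*1e3,1)],round(d['confidence'],2))
"
```

```text
t: 14.98
tool_pos: [0.59, 0.0103, 0.3736]
tool_rot: [-1.597, -1.893, -0.665]
contact_force: [0.1, 0.4, 0.4]
opening: 0.0853
t14.98 heel stand mm x-89.6 y-2.6 z271.8 | yaw-99 0.4 tip 0.4 roll -0.7 | F stand [ 0.3 -0.1  0.4] op 0.0853 trq [-0.32 -0.03  0.04]
red_bin_lip [8.5, -0.8, 203.6] 0.86
red_bin_heel [-2.5, -7.6, 185.5] 0.94
red_bin_heel [0.2, -5.2, 181.4] 0.96
red_bin_mid [-52.0, -2.8, 161.9] 0.76
red_bin_mid [-51.7, -6.3, 157.7] 0.97
red_bin_mid [-0.7, -1.9, 184.2] 0.71
```

View pics/k4.png

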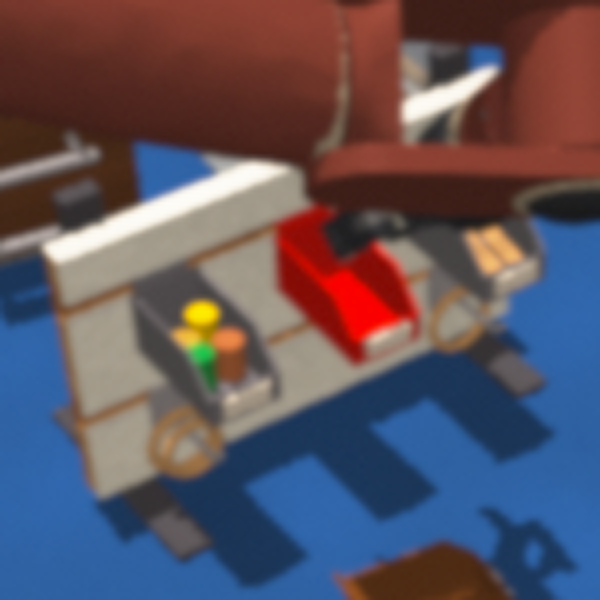

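View pics/k5.png

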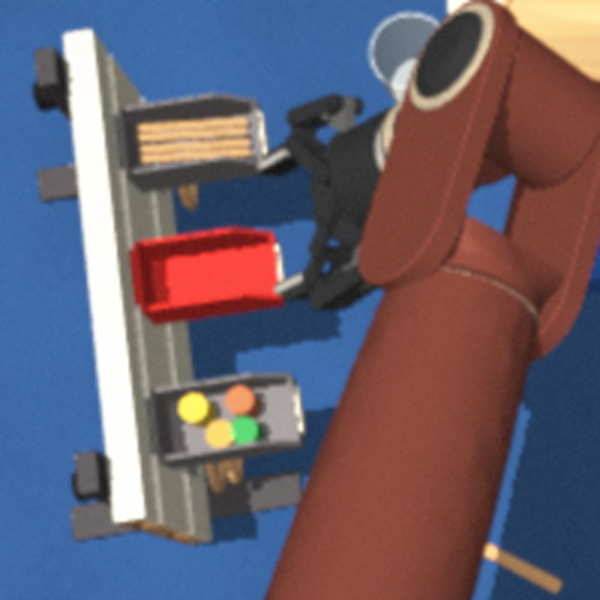

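```bash
python3 -m crank '[[0,0,0,0,0,-15,-1],[0,0,0,0,0,0,-1],[0,0,0,0,0,0,-1],[0,0,0,0,0,0,-1]]'; python3 -c "
from h import *
state()
print(ctrl.finish_job())"
```

```text
t: 15.72
tool_pos: [0.5901, 0.0034, 0.378]
tool_rot: [-1.59, -1.887, -0.654]
contact_force: [0.5, -0.4, 0.5]
opening: 0.0854
t15.72 heel stand mm x-96.0 y0.4 z276.8 | yaw-99 0.7 tip 0.1 roll -0.1 | F stand [-0.5 -0.4  0.5] op 0.0854 trq [-0.35 -0.01 -0.02]
the job is handed in; nothing more can be done
None
```

The red bin is hanging in the upper groove between the two grey bins, and I have handed the job in; it finished at 15.7 s of the 51 s allowed. I gripped it across its side walls, tipped it nose-up about 43° and slid the lip about 16 mm into the groove with no measurable contact. Then I swung it down, lowered it until the root rested on the groove edge, let go and backed away.

- **Position:** after letting go, both pictures show it hanging upright, square to the panel and in line with the grey bins. The detectors put its middle within 7 mm of the gap's middle. They put the lip about 8.5 mm behind the face and 204 mm above the table.
- **Forces:** every reading I took during insertion was under 3 N, and the gripper read close to zero after release.
- **Groove height:** the groove edge felt about 182 mm high, where I had estimated 185 mm from the pictures. That is within the stated 9 mm tolerance.
- **Detector disagreement:** the two cameras differed by about 4 mm on the bin's height (158 and 162 mm for the middle), which is their stated accuracy.
- **Not checked:** I did not re-measure the blue bin, jars and other objects at the end. No reading showed the arm touching anything else.
- **Wrist torque:** it read 0.35 N m after the final retreat, when the gripper was empty and clear of everything, so I took it to be sensor offset.

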